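# Put the amber jars away in the roller-catch cupboard

### The job

Pull the little bench cupboard's door through its roller catch and swing it wide open, stand every amber jar that is out on the board upright on the cupboard's floor, then push the door shut until the catch snaps it fully home. Leave the flashlight, the nut driver and the blue tin where they are.

Things in the scene. Friction and masses are not known exactly. Their poses are not given: they have to be found in the camera images.
- cupboard: green bench cupboard, fixed to the board at the robot's left; origin at the centre of its underside. Its front looks along its own -x (roughly world -y). Outside own x -85 to 85 mm, own y -135 to 135. Back and two side walls, 100 mm tall; no front and no top of its own: the door brings both (see hood)
- inside (a point): centre of the cupboard's inside floor, z = 10 mm, where jars stand. Inside space in the cupboard's frame: x from -85 (open front) to 77 mm, y from -125 to 125 mm, walls to z = 100 mm. Open from above when the door is wide open
- door (a joint): door angle in rad: 0 fully shut, growing as it opens, stop at 1.75. Vertical hinge; seen from above it opens counter-clockwise, the free edge swinging out along the cupboard's -x. Upright panel 14 mm thick, 270 mm wide, z 4 to 108 mm. Beyond the catch it moves with about 0.5 N and stays where it is left
- hood (a point): top centre (z = 108 mm) of the flat top panel fixed to the door, 178 by 270 mm, 8 mm thick: it covers the whole cupboard when shut and swings away with the door. From 1.5 rad on the space above the floor is clear, and the panel then overhangs the board in front of the cupboard, on the inner side of the door
- catch (a point): sprung roller under the rim of the cupboard's +y side wall (z 78 to 96 mm, above the jars). It acts below about 0.09 rad of door angle: about 8 to 12 N at the handle pulls the door open or pushes it shut; from 0.09 to 0.04 rad the roller pushes the door out, below 0.03 rad it draws it home to 0
- door_handle (a point): grip point, z = 108 mm, on the axis of the door's handle: an upright round steel post, 14 mm in diameter, free from z = 76 to 134 mm. Its axis is 50 mm in front of the door's outer face (57 mm before the hinge plane) and 205 mm from the hinge along the door. Held below by a flat arm. It may turn between the fingers
- door_hinge (a point): point on the door's vertical hinge axis at the board's surface; at (-93, -135) mm in the cupboard's frame
- jar1: amber glass jar with a white clip-on lid (steel wire clip either side), upright round cylinder 50 mm in diameter and 62 mm tall, about 0.2 kg, heaviest low down; origin at the centre of its underside, z up the jar. It stands on the board at the start. Three or four jars are present; an absent one reads None
- jar2: amber glass jar with a white clip-on lid (steel wire clip either side), upright round cylinder 50 mm in diameter and 62 mm tall, about 0.2 kg, heaviest low down; origin at the centre of its underside, z up the jar. It stands on the board at the start. Three or four jars are present; an absent one reads None
- jar3: amber glass jar with a white clip-on lid (steel wire clip either side), upright round cylinder 50 mm in diameter and 62 mm tall, about 0.2 kg, heaviest low down; origin at the centre of its underside, z up the jar. It stands on the board at the start. Three or four jars are present; an absent one reads None
- jar4: amber glass jar with a white clip-on lid (steel wire clip either side), upright round cylinder 50 mm in diameter and 62 mm tall, about 0.2 kg, heaviest low down; origin at the centre of its underside, z up the jar. It stands on the board at the start. Three or four jars are present; an absent one reads None
- flashlight: aluminium flashlight with a red press button, lying on the board, 150 mm long along its own x, 34 mm in diameter; origin under its middle; to be left alone
- nut_driver: nut driver lying on the board, yellow handle, steel shaft, 185 mm long along its own x, 28 mm thick; origin at the board under the handle's front end; to be left alone
- tin: blue round tin standing on the board, 64 mm in diameter, 86 mm tall; origin at the centre of its underside; to be left alone
Things that resemble listed ones, but are neither listed nor needed, are in the scene too. What is shaped like the jar2 but green is not meant.

How it is judged:
By the outcome, as a careful person would: the job done as asked, in the order asked, and still so for the second after the job is handed in, with the robot touching nothing.
Of jar1, jar2, jar3, jar4 only 3 to 4 are there at a start; the rules pass over those that are not, and their reading is None.
At some moment in a run one of jar1, jar2, jar3, jar4 may be knocked a few centimetres aside while the robot is not near it.
It also fails if it takes over 210 s, if anything falls off the work surface, if the arm or the gripper's body presses on something with over 40 N, if the wrist force passes 120 N, or if a joint passes its speed limit or range.

### The arm

A 6-joint arm with a two-finger parallel gripper is mounted at the origin on the work surface. World frame = base frame: x ahead of the robot, y to its left, z up, the work surface at z = 0. Lengths are in m, angles in rad, forces in N, time in s.
With the tool pointing down it reaches from about 0.325 to 0.9 m from the base axis. Payload 6.1 kg.
Tool frame: the origin (TCP) lies between the finger pads; the fingertips stand 25 mm ahead of it and the grasp point (between the pads) lies 6 mm ahead of it; z points along the fingers, y is the direction in which the jaws open and shut (so a half turn about z gives the same grasp; the last joint's range is limited). The gripper opens to 87 mm and grips with 3 to 60 N. Pads are 19 mm wide; open, the fingers measure 117 mm over their backs; the gripper's body (75 mm by 190 mm) begins 51 mm behind the grasp point.
Start: joints at [0.987, 0.22, 1.526, -0, 1.395, -0.126], TCP at [0.276, 0.561, 0.248] pointing down, gripper open.
Joint ranges: [-2.98, 2.98], [-0.91, 2.08], [0.09, 2.57], [-1.24, 4.39], [0.2, 2.65], [-2.68, 2.68]. Speed limits (rad/s): [2.57, 2.57, 3.01, 3.14, 3.14, 3.14].

### API

Orientations are given as [roll, pitch, yaw] about the fixed x, y, z axes, in that order (R = Rz(yaw) Ry(pitch) Rx(roll)).
In Python, from cell import bot, vision gives the robot as it stands.
- The arm moves only by the tool apply_moves, never from a script. Its argument "motion" is one flat list of numbers, 5 for each row, row after row: the finger opening in cm, from 0 to 8.7, then the shift along the tool's x, y, z in cm, then the turn about the tool's z in units of 10 degrees (1.0 is 10 degrees). A call has 1 to 20 rows; each row shifts and turns the pose as measured when the row begins, along the tool's axes as they then stand; what a row does not reach is not made up. A row lasts 1/8 s, in which the tool goes at most 62.5 mm and 10.7 degrees, less where a joint would pass 70% of its speed; a pose out of reach is approached as far as the arm can. A call is refused whole if a number of a shift passes 6.25 or a number of a turn 1, either way. A call with a gripper value outside its range is refused whole. The fingers move at their own pace and stop on an object; "newtons" is the grip in N (left out, the last holds). Time passes only in rows, so rows that do not move let the fingers close. It gives the time, the measured TCP pose, the force and the opening at its end, in the units of the state.
- bot.state(): the state, without advancing time (a new reading comes with each control period).
- vision.camera(name): name is "scene" or "top"; returns a dict with "img" (480x640x3 uint8, red, green, blue), "fovy" (degrees; the focal length in pixels is half the picture's height over the tangent of half this angle, whatever the lens; pixels are square), "cx", "cy" (the principal point, pixels), "k1" (the pictures are not rectified: a ray, as slopes to the right and down, at radius r is drawn at 1 + k1 r^2 times it, then the intrinsics apply), "R" (3x3) and "t" (3): a world point X has camera coordinates R X + t. Camera axes: x right, y down, z forward; pixel columns grow to the right and rows downward; lengths in m; the calibration is good to about 2 mm. A picture is of the moment at which its call begins. There is no depth.
- bot.hand_in(): hands the job in, once; it reports no verdict.
The state is a dict: "time_s": time; "q": joint angles; "qd": joint speeds; "tau": joint torques, N m; "tool_pos": TCP position; "orientation": TCP orientation; "contact_force": force on the tool from outside, world axes, zero at the start; "moment": the same for the moment, N m; "opening": opening from 0.0 (shut) to 1.0 (fully open).
Only numpy, scipy, OpenCV 4.12 (cv2) and the standard library are available. Lean on these libraries where they do the work, as an engineer would, in place of code of your own. Each camera call takes 0.05 s, during which the arm holds its last target.

## Working session

There is one attempt and no reset: what is moved stays moved. The work goes in short steps, Python scripts to look and compute and a tool call to move; the robot and the scene stay as the last step left them, time stands still between calls to the robot, and variables do not carry over. Pictures are saved under pics/ and viewed, and the job is handed in when it is done.

Besides the shell and the picture viewer there is one more tool, called after "Emit:" as a command line: name --argument value ..., lists and objects as JSON in quotes. apply_moves: Moves the arm, as the interface text tells. Its arguments: {"type":"object","properties":{"motion":{"type":"array"},"newtons":{"type":"number"}},"required":["motion"]}

```bash
ls; mkdir -p pics; cat > h.py <<'E'
import numpy as np, cv2
from cell import bot, vision
def cam(n):
    c=vision.camera(n); c['n']=n; return c
def save(c,f,crop=None,s=1):
    im=c['img'][:,:,::-1]
    if crop: x0,y0,x1,y1=crop; im=im[y0:y1,x0:x1]
    if s!=1: im=cv2.resize(im,None,fx=s,fy=s,interpolation=cv2.INTER_CUBIC)
    cv2.imwrite('pics/'+f,im)
def K(c):
    f=240/np.tan(np.radians(c['fovy'])/2); return np.array([[f,0,c['cx']],[0,f,c['cy']],[0,0,1.]])
def D(c): return np.array([c['k1'],0,0,0,0.])
def proj(c,P):
    R=np.array(c['R']);t=np.array(c['t'],float)
    return cv2.projectPoints(np.array(P,float).reshape(-1,3),cv2.Rodrigues(R)[0],t,K(c),D(c))[0].reshape(-1,2)
def ray(c,uv):
    u=cv2.undistortPoints(np.array(uv,float).reshape(-1,1,2),K(c),D(c)).reshape(-1,2)
    R=np.array(c['R']);t=np.array(c['t'],float)
    d=np.c_[u,np.ones(len(u))]@R
    return -R.T@t,d
def onz(c,uv,z):
    o,d=ray(c,uv); return o+d*((z-o[2])/d[:,2:3])
E
python3 - <<'E'
from h import *
for n in('scene','top'):
    c=cam(n); save(c,n+'0.png'); print(n,c['fovy'],c['cx'],c['cy'],c['k1'],-np.array(c['R']).T@np.array(c['t']),np.array(c['R'])[2])
s=bot.state();print(s)
E
```

```text
pics
scene 51.419569263952184 324.61276112560597 246.7543938412767 -0.14354652216694036 [1.40513372 0.29313992 0.70462842] [-0.77832407 -0.30165029 -0.55065301]
top 47.41291362445835 319.53522823450027 235.19465899104765 0.026775226783920702 [ 0.47344255 -0.01538973  1.36432224] [ 0.06031648 -0.02940139 -0.9977462 ]
{'time_s': 0.1, 'q': array([ 9.86898982e-01,  2.21163562e-01,  1.52749937e+00,  1.74418979e-05,
        1.39468832e+00, -1.26105814e-01]), 'qd': array([-0.00264817, -0.00228373, -0.0005159 , -0.00201086,  0.00182158,
       -0.001225  ]), 'tau': array([ 2.51930411e-03, -4.95940483e+01, -3.88522768e+01,  7.00981007e-02,
        5.14475384e-02, -3.72570275e-05]), 'tool_pos': array([0.27594669, 0.56021181, 0.24653509]), 'orientation': array([-3.13985017e+00, -2.38213270e-04,  2.68379784e+00]), 'contact_force': array([0.06810703, 0.02833916, 0.388835  ]), 'moment': array([ 0.03206297, -0.03764128, -0.04321523]), 'opening': 0.9970167244541457}
```

View pics/scene0.png

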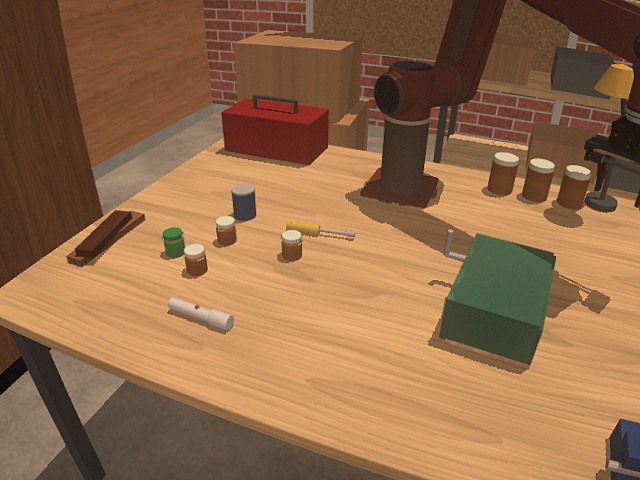

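View pics/top0.png

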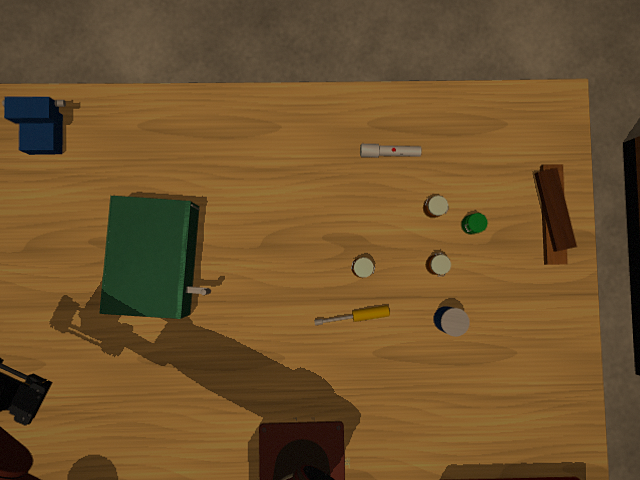

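```bash
python3 - <<'E'
from h import *
T=cam('top');S=cam('scene')
save(T,'t1.png',(330,170,510,350),4)
save(S,'s1.png',(480,120,640,240),5)
print('lids top z62',onz(T,[(437,205),(440,264),(363,267),(475,223)],.062))
print('scene lids',onz(S,[(195,252),(226,223),(291,237)],.062))
b=onz(S,[(503,190),(538,199),(573,206)],0.0);print('far jars base',b)
print('in top px',proj(T,b))
# cupboard hood corners z=.108
print('hood',onz(T,[(111,196),(199,203),(182,319),(101,313)],.108))
print('handle top',onz(T,[(190,290),(209,291)],.134), onz(S,[(449,232)],.134))
E
```

```text
lids top z62 [[ 0.61994892 -0.3380808   0.062     ]
 [ 0.47801285 -0.34064757  0.062     ]
 [ 0.47436013 -0.15594335  0.062     ]
 [ 0.57488557 -0.42840963  0.062     ]]
scene lids [[ 0.63411799 -0.32677869  0.062     ]
 [ 0.49272289 -0.32868657  0.062     ]
 [ 0.48873867 -0.14932358  0.062     ]]
far jars base [[-0.12319862  0.3135425   0.        ]
 [-0.10700722  0.42555116  0.        ]
 [-0.10703338  0.53497188  0.        ]]
in top px [[170.4210023  522.11480949]
 [122.77946555 516.99738182]
 [ 75.74691728 519.04742323]]
hood [[0.64738109 0.42140532 0.108     ]
 [0.6283159  0.2227741  0.108     ]
 [0.36511597 0.26237885 0.108     ]
 [0.38295166 0.44240877 0.108     ]]
handle top [[0.43088637 0.23884954 0.134     ]
 [0.42775531 0.19694515 0.134     ]] [[0.43616248 0.21216008 0.134     ]]
```

View pics/t1.png

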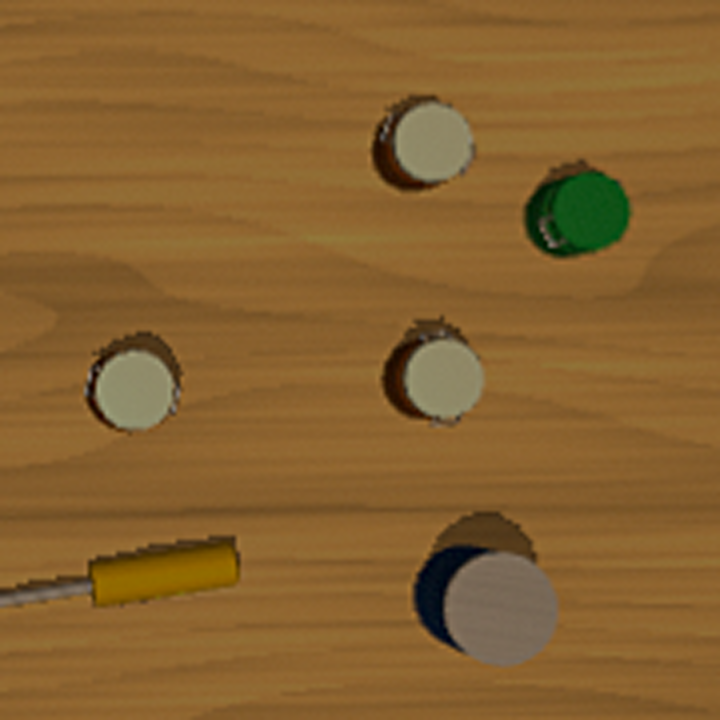

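View pics/s1.png

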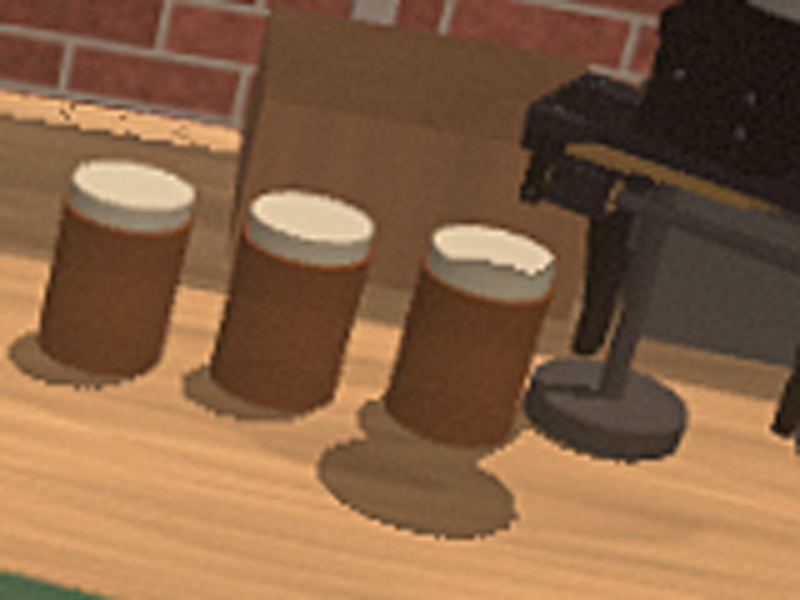

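```bash
python3 - <<'E'
from h import *
T=cam('top');S=cam('scene')
save(T,'t2.png',(90,180,240,330),4)
save(S,'s2.png',(420,210,580,370),4)
E
```

```text
(no output)
```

View pics/t2.png

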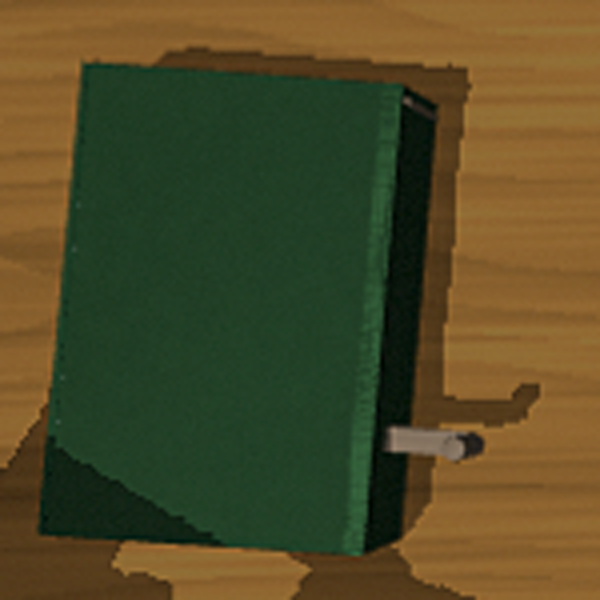

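View pics/s2.png

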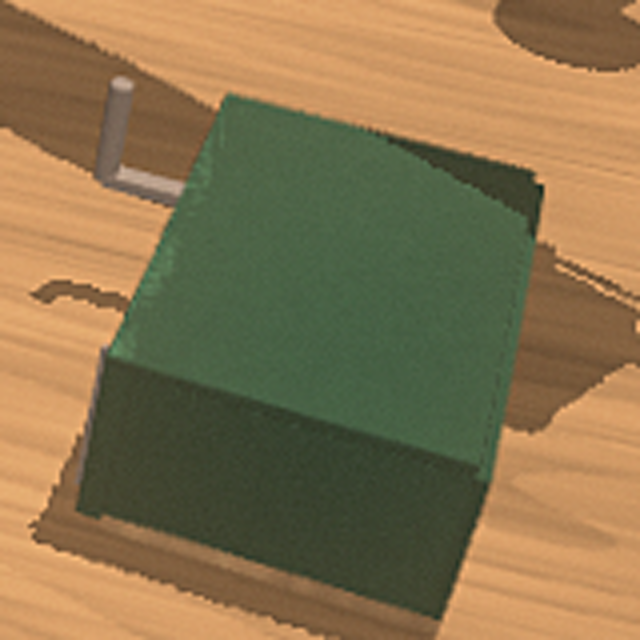

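```bash
cat >> h.py <<'E'
def tri(cs,uvs):
    A=np.zeros((3,3));b=np.zeros(3)
    for c,uv in zip(cs,uvs):
        o,d=ray(c,[uv]);d=d[0]/np.linalg.norm(d[0]);M=np.eye(3)-np.outer(d,d);A+=M;b+=M@o
    return np.linalg.solve(A,b)
E
python3 - <<'E'
from h import *
T=cam('top');S=cam('scene')
h=onz(T,[(110.75,195.75),(191,201.25),(180.5,318.5),(100,313.75)],.108)[:,:2]
print(h,[np.linalg.norm(h[i]-h[(i+1)%4]) for i in range(4)])
s=onz(S,[(420+228/4,210+95/4),(420+110/4,210+358/4),(420+485/4,210+470/4),(420+543/4,210+185/4)],.108)[:,:2]
print('scene',s)
print('handle',tri([T,S],[(203.2,292),(450.2,230.5)]),onz(T,[(203.2,292)],.134),onz(S,[(450.2,230.5)],.134))
# cupboard pose: hood corners own (x?)
# jars lids by mask
hsv=cv2.cvtColor(T['img'],cv2.COLOR_RGB2HSV)
for c in(T,S):
  hsv=cv2.cvtColor(c['img'],cv2.COLOR_RGB2HSV)
  m=((hsv[...,1]<75)&(hsv[...,2]>120)).astype(np.uint8)
  n,l,st,ce=cv2.connectedComponentsWithStats(m)
  for i in range(1,n):
    if 40<st[i,4]<2500: print(c['n'],ce[i].round(1),st[i,2:],onz(c,[ce[i]],.062).round(4))
E
```

```text
[[0.64796258 0.42196616]
 [0.63263152 0.24093669]
 [0.36631821 0.26573337]
 [0.38133315 0.44460096]] [np.float64(0.18167749034287434), np.float64(0.26746524069074296), np.float64(0.17949669459702097), np.float64(0.2675884711990816)]
scene [[0.37342305 0.27112053]
 [0.63986905 0.24885662]
 [0.65542601 0.42555068]
 [0.3980853  0.45078207]]
handle [0.42542548 0.21176773 0.1316528 ] [[0.42582044 0.20976587 0.134     ]] [[0.42865397 0.21357401 0.134     ]]
top [370.  149.8] [ 17  11 156] [[ 0.7566 -0.1797  0.062 ]]
top [400.6 150.4] [ 41   8 267] [[ 0.754  -0.2539  0.062 ]]
top [436.7 206.6] [ 19  19 187] [[ 0.6162 -0.3372  0.062 ]]
top [440.1 264.6] [ 18  19 248] [[ 0.4766 -0.3408  0.062 ]]
top [363.2 267.2] [ 20  19 288] [[ 0.4738 -0.1564  0.062 ]]
top [196.2 290.3] [18  8 92] [[0.4274 0.2394 0.062 ]]
top [453.5 323.1] [ 26  27 305] [[ 0.3372 -0.3681  0.062 ]]
scene [307.6  15.2] [ 24  33 272] [[-2.9162 -1.5816  0.062 ]]
scene [575.7  41.1] [ 31  20 166] [[-3.0757  0.6889  0.062 ]]
scene [542.9 112.1] [153  55 735] [[-0.8615  0.4225  0.062 ]]
scene [149.  155.4] [ 138  112 2303] [[ 0.21
[... 407 characters left out ...]
14 250] [[-0.2397  0.4229  0.062 ]]
scene [578.4 171.8] [ 24  14 231] [[-0.2419  0.5421  0.062 ]]
scene [242.3 188.8] [ 23  11 199] [[ 0.3095 -0.3857  0.062 ]]
scene [224.7 221.9] [ 18  13 177] [[ 0.4891 -0.3346  0.062 ]]
scene [339. 232.] [36  7 79] [[ 0.422  -0.0506  0.062 ]]
scene [291.1 236. ] [ 20  13 203] [[ 0.4845 -0.151   0.062 ]]
scene [193.7 250.5] [ 20  14 230] [[ 0.6301 -0.333   0.062 ]]
scene [456.3 255.1] [21  8 73] [[0.4103 0.2357 0.062 ]]
scene [202.8 313.5] [ 66  32 842] [[ 0.8096 -0.1906  0.062 ]]
scene [ 60.7 357.5] [19 15 79] [[ 1.0195 -0.3633  0.062 ]]
scene [ 82.2 395.5] [ 37  50 581] [[ 1.0693 -0.2634  0.062 ]]
scene [616.6 465.7] [ 32  14 104] [[0.881  0.5668 0.062 ]]
```

Emit:
apply_moves --motion '[4, 0, 0, 0, -0.8, 4, 0, 0, 0, -0.7, 4, 0, 0, 0, -0.6, 4, 0, 0, 0, 0]' --newtons 40

```text
time_s: 0.9
tool_pos: [0.2762, 0.5606, 0.2474]
orientation: [-3.141, -0.0, 3.061]
contact_force: [-0.6, 0.6, 0.1]
opening: 0.633
```

```bash
cat >> h.py <<'E'
from scipy.spatial.transform import Rotation as Ro
def to(p,s=None):
    "shift in cm in tool axes to bring TCP to p"
    s=s or bot.state(); R=Ro.from_euler('xyz',s['orientation']).as_matrix()
    return (R.T@(np.array(p)-s['tool_pos'])*100).round(2)
def rep():
    s=bot.state(); print('t',round(s['time_s'],2),'pos',s['tool_pos'].round(4),'rpy',s['orientation'].round(3),'F',s['contact_force'].round(1),'op',round(s['opening']*8.7,2),'q6',s['q'].round(2)); return s
hinge=np.array([.6357,.2504]); yawc=np.radians(84.9)
EX=np.array([np.cos(yawc),np.sin(yawc)]);EY=np.array([-EX[1],EX[0]])
def handle(th):
    v=-.057*EX+.205*EY; c,s=np.cos(th),np.sin(th); return hinge+np.array([c*v[0]-s*v[1],s*v[0]+c*v[1]])
def own(x,y): return hinge+(.093+x)*EX+(.135+y)*EY
E
python3 - <<'E'
from h import *
rep(); print(to([.4265,.2115,.22]),to([.4265,.2115,.116]),handle(0),own(0,0))
E
```

```text
t 0.9 pos [0.2762 0.5606 0.2474] rpy [-3.141 -0.     3.061] F [-0.6  0.6  0.1] op 5.51 q6 [ 0.99  0.22  1.53  0.    1.39 -0.5 ]
[-17.81 -33.58   2.74] [-17.81 -33.57  13.14] [0.42644461 0.21184899] [0.50950163 0.35503255]
```

Emit:
apply_moves --motion '[4, -2.2, -4.2, 0.3, 0, 4, -2.2, -4.2, 0.3, 0, 4, -2.2, -4.2, 0.3, 0, 4, -2.2, -4.2, 0.3, 0, 4, -2.2, -4.2, 0.3, 0, 4, -2.2, -4.2, 0.3, 0, 4, -2.2, -4.2, 0.3, 0, 4, -2.2, -4.2, 0.3, 0, 4, 0, 0, 0, 0, 4, 0, 0, 0, 0]'

```text
time_s: 2.15
tool_pos: [0.426, 0.2009, 0.2239]
orientation: [3.138, 0.005, 3.037]
contact_force: [-0.3, 0.2, 0.1]
opening: 0.459
```

```bash
python3 - <<'E'
from h import *
rep(); print(to([.4265,.2115,.116]))
T=cam('top');S=cam('scene')
save(T,'t3.png',(130,200,290,360),4)
save(S,'s3.png',(380,130,540,290),4)
E
```

```text
t 2.15 pos [0.426  0.2009 0.2239] rpy [3.138 0.005 3.037] F [-0.3  0.2  0.1] op 3.99 q6 [ 0.27 -0.14  1.95  0.    1.33 -1.19]
[ 0.11  1.02 10.79]
```

View pics/s3.png

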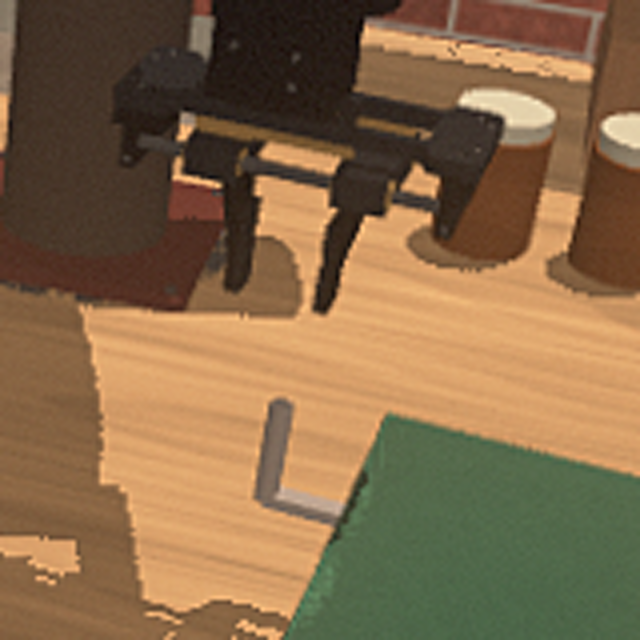

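View pics/t3.png

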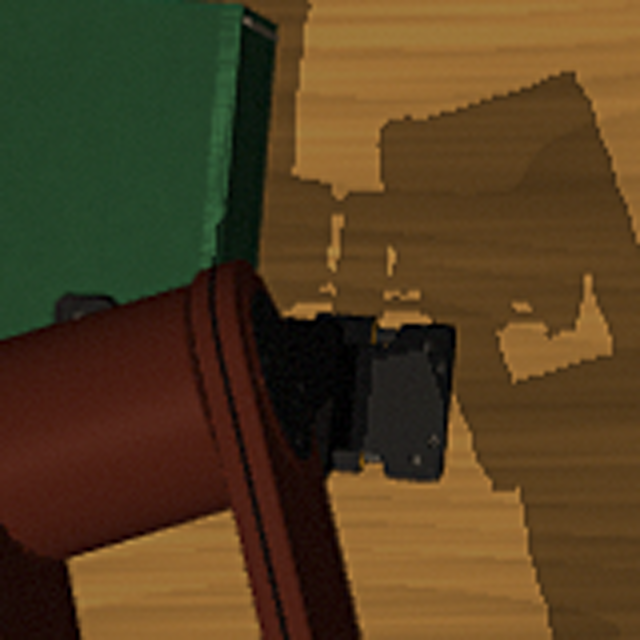

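```bash
python3 - <<'E'
from h import *
s=bot.state();R=Ro.from_euler('xyz',s['orientation']).as_matrix()
S=cam('scene')
tip=s['tool_pos']+R@[0,0,.025]
print('tip proj',proj(S,tip),'fingers',proj(S,[tip+R@[0,d,0] for d in(-.02,.02)]),'obs 438.75,202.5  460.5,208')
print(proj(S,[.4265,.2115,.134]))
E
```

```text
tip proj [[449.33634322 203.22147164]] fingers [[440.46120573 201.064482  ]
 [458.30336137 205.40871077]] obs 438.75,202.5  460.5,208
[[449.44317878 229.84226738]]
```

Emit:
apply_moves --motion '[4, 0.3, 1.0, 0, 0, 4, 0, 0, 2.5, 0, 4, 0, 0, 2.5, 0, 4, 0, 0, 2.5, 0, 4, 0, 0, 2, 0, 4, 0, 0, 1, 0, 4, 0, 0, 0, 0]'

```text
time_s: 3.18
tool_pos: [0.4223, 0.2216, 0.1171]
orientation: [3.136, 0.006, 3.049]
contact_force: [0.6, 0.5, 0.2]
opening: 0.46
```

```bash
python3 - <<'E'
from h import *
rep(); print(to([.4245,.2115,.116]))
S=cam('scene')
save(S,'s4.png',(380,130,540,290),4)
E
```

```text
t 3.17 pos [0.4223 0.2216 0.1171] rpy [3.136 0.006 3.049] F [0.6 0.5 0.2] op 4.0 q6 [ 0.32 -0.    2.03  0.    1.11 -1.16]
[-0.31 -0.99  0.11]
```

View pics/s4.png

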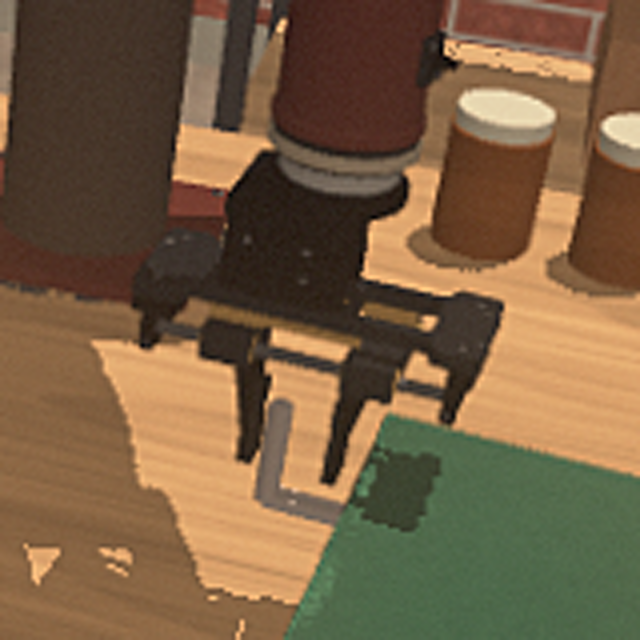

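Emit:
apply_moves --motion '[4, -0.2, -1.0, 0, 0, 4, 0, 0, 0, 0, 0, 0, 0, 0, 0, 0, 0, 0, 0, 0, 0, 0, 0, 0, 0, 0, 0, 0, 0, 0, 0, 0, 0, 0, 0]' --newtons 40

```text
time_s: 4.1
tool_pos: [0.4258, 0.2123, 0.1205]
orientation: [3.131, 0.012, 3.048]
contact_force: [0.7, -1.4, -0.0]
opening: 0.151
```

```bash
python3 - <<'E'
from h import *
s=rep(); 
for th in(.1,.3,.6,.9,1.2,1.5,1.65): print(th,handle(th).round(4),to([*handle(th),.116]))
S=cam('scene')
save(S,'s5.png',(380,130,540,290),4)
E
```

```text
t 4.1 pos [0.4258 0.2123 0.1205] rpy [3.131 0.012 3.048] F [ 0.7 -1.4 -0. ] op 1.32 q6 [ 0.29 -0.02  2.04  0.01  1.11 -1.19]
0.1 [0.4313 0.1912] [-0.74 -2.05  0.44]
0.3 [0.4472 0.1517] [-2.68 -5.83  0.43]
0.6 [0.4848 0.1004] [ -6.9  -10.59   0.43]
0.9 [0.5358 0.0625] [-12.34 -13.89   0.46]
1.2 [0.5958 0.0414] [-18.51 -15.43   0.52]
1.5 [0.6594 0.0389] [-24.86 -15.09   0.6 ]
1.65 [0.6907 0.0449] [-27.92 -14.21   0.65]
```

View pics/s5.png

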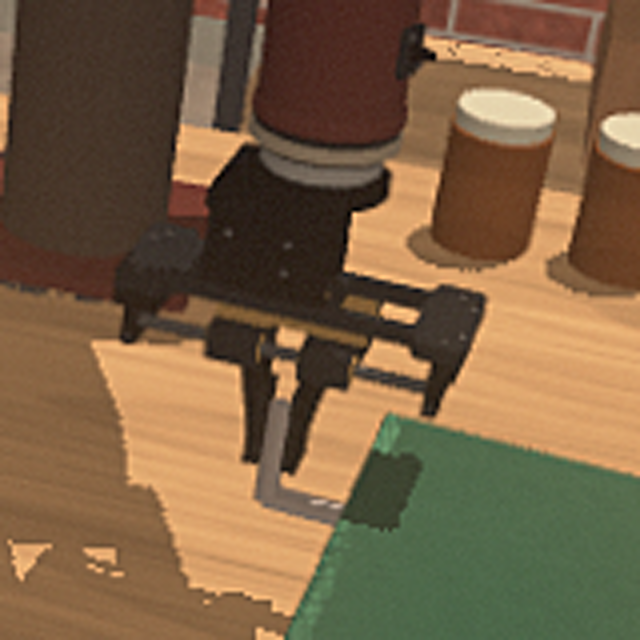

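Emit:
apply_moves --motion '[0, -0.1, -0.7, 0, 0, 0, -0.2, -0.7, 0, 0, 0, -0.3, -0.7, 0.1, 0, 0, -0.5, -1.0, 0.1, 0, 0, -0.5, -1.0, 0, 0, 0, -0.5, -1.0, 0.1, 0, 0, -0.5, -0.9, 0.1, 0, 0, 0, 0, 0, 0]'

```text
time_s: 5.15
tool_pos: [0.4495, 0.1479, 0.1206]
orientation: [3.13, 0.017, 3.053]
contact_force: [-0.3, 1.1, -2.0]
opening: 0.152
```

```bash
python3 - <<'E'
from h import *
s=rep(); 
for th in(0,.3,.6,.9,1.2,1.5,1.65): print(th,handle(th).round(4),to([*handle(th),.116]))
S=cam('scene')
save(S,'s6.png')
E
```

```text
t 5.15 pos [0.4495 0.1479 0.1206] rpy [3.13  0.017 3.053] F [-0.3  1.1 -2. ] op 1.32 q6 [ 0.15 -0.03  2.04  0.01  1.1  -1.34]
0 [0.4264 0.2118] [2.87 6.16 0.48]
0.3 [0.4472 0.1517] [0.27 0.36 0.46]
0.6 [0.4848 0.1004] [-3.93 -4.42  0.48]
0.9 [0.5358 0.0625] [-9.35 -7.74  0.53]
1.2 [0.5958 0.0414] [-15.51  -9.31   0.62]
1.5 [0.6594 0.0389] [-21.86  -8.99   0.73]
1.65 [0.6907 0.0449] [-24.93  -8.13   0.79]
```

View pics/s6.png

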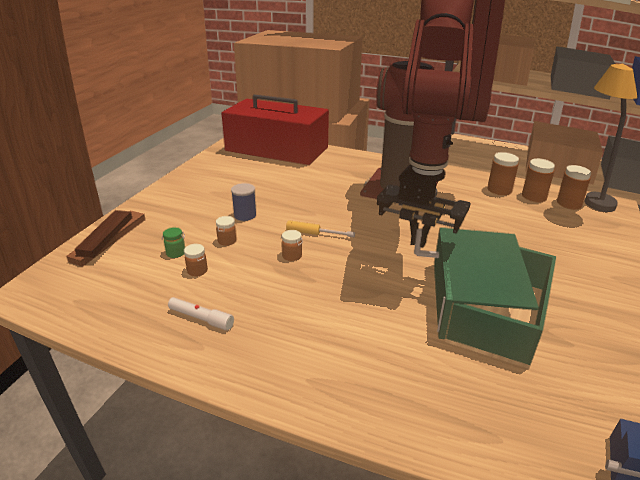

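Emit:
apply_moves --motion '[0, -1.0, -1.1, 0.1, 0, 0, -1.0, -1.1, 0.1, 0, 0, -1.0, -1.1, 0.1, 0, 0, -1.1, -1.1, 0.1, 0, 0, -1.3, -0.9, 0, 0, 0, -1.3, -0.9, 0.1, 0, 0, -1.4, -0.8, 0, 0, 0, -1.4, -0.7, 0.1, 0, 0, 0, 0, 0, 0]'

```text
time_s: 6.32
tool_pos: [0.5419, 0.0603, 0.1206]
orientation: [3.132, 0.018, 3.057]
contact_force: [-1.3, -0.1, 3.7]
opening: 0.152
```

```bash
python3 - <<'E'
from h import *
s=rep(); 
for th in(.6,.9,1.2,1.5,1.65): print(th,handle(th).round(4),to([*handle(th),.116]))
E
```

```text
t 6.33 pos [0.5419 0.0603 0.1206] rpy [3.132 0.018 3.057] F [-1.3 -0.1  3.7] op 1.32 q6 [-0.04  0.15  1.86  0.01  1.11 -1.53]
0.6 [0.4848 0.1004] [6.04 3.51 0.39]
0.9 [0.5358 0.0625] [0.63 0.17 0.46]
1.2 [0.5958 0.0414] [-5.53 -1.43  0.55]
1.5 [0.6594 0.0389] [-11.88  -1.14   0.66]
1.65 [0.6907 0.0449] [-14.95  -0.28   0.73]
```

Emit:
apply_moves --motion '[0, -1.4, -0.5, 0.1, 0, 0, -1.4, -0.4, 0, 0, 0, -1.4, -0.3, 0.1, 0, 0, -1.4, -0.2, 0, 0, 0, -1.6, 0, 0.1, 0, 0, -1.6, 0, 0, 0, 0, -1.6, 0.1, 0.1, 0, 0, -1.6, 0.2, 0, 0, 0, -1.5, 0.3, 0.1, 0, 0, -1.5, 0.4, 0, 0, 0, 0, 0, 0, 0]'

```text
time_s: 7.7
tool_pos: [0.6963, 0.0485, 0.1207]
orientation: [3.127, 0.015, 3.061]
contact_force: [-1.3, -1.3, 6.3]
opening: 0.147
```

```bash
python3 - <<'E'
from h import *
s=rep(); 
for th in(1.5,1.6,1.65,1.7): print(th,handle(th).round(4),to([*handle(th),.116]))
S=cam('scene')
save(S,'s7.png')
T=cam('top')
save(T,'t7.png')
E
```

```text
t 7.7 pos [0.6963 0.0485 0.1207] rpy [3.127 0.015 3.061] F [-1.3 -1.3  6.3] op 1.28 q6 [-0.05  0.48  1.44  0.02  1.21 -1.55]
1.5 [0.6594 0.0389] [ 3.62 -1.25  0.39]
1.6 [0.6803 0.0424] [ 1.55 -0.75  0.43]
1.65 [0.6907 0.0449] [ 0.54 -0.42  0.45]
1.7 [0.7009 0.0479] [-0.45 -0.03  0.47]
```

View pics/s7.png

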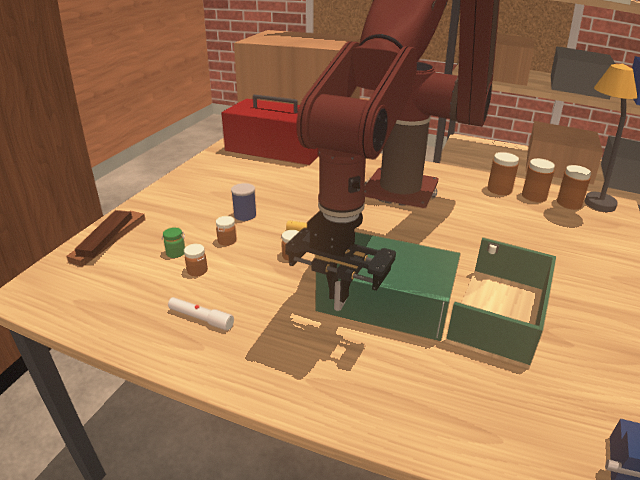

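View pics/t7.png

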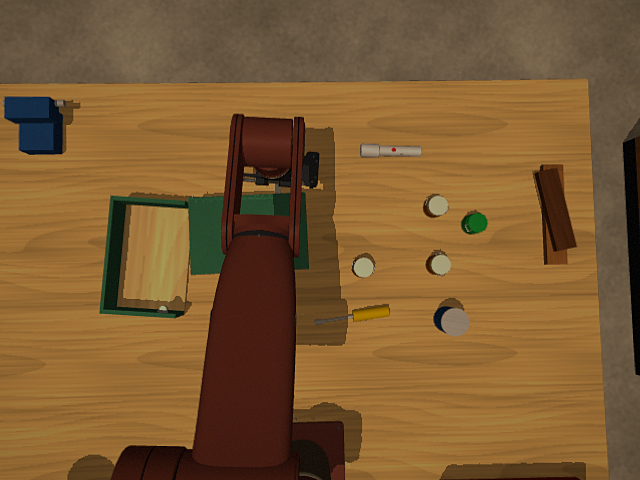

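Emit:
apply_moves --motion '[4, 0, 0, 0, 0, 4, 0, 0, 0, 0, 4, 0, 0, 0, 0, 4, 0, 0, -1.5, 0, 4, 0, 0, -3, 0, 4, 0, 0, -4, 0, 4, 0, 0, -5, 0, 8.7, 0, 0, 0, 0]'

```text
time_s: 8.8
tool_pos: [0.6923, 0.0455, 0.2605]
orientation: [3.127, 0.011, 3.059]
contact_force: [1.2, -0.4, 0.6]
opening: 0.506
```

```bash
cat >> h.py <<'E'
def lids(z=.062):
    T=cam('top'); hsv=cv2.cvtColor(T['img'],cv2.COLOR_RGB2HSV)
    m=((hsv[...,1]<95)&(hsv[...,2]>90)).astype(np.uint8)
    n,l,st,ce=cv2.connectedComponentsWithStats(m)
    for i in range(1,n):
        if 80<st[i,4]<2500 and 15<st[i,2]<32:
            bb=st[i,:4]; c=(bb[0]+bb[2]/2-.5,bb[1]+bb[3]/2-.5)
            print('lid',ce[i].round(1),c,st[i,2:],onz(T,[ce[i]],z).round(4)[0],onz(T,[c],z).round(4)[0])
    return T
E
python3 - <<'E'
from h import *
s=rep(); T=lids()
save(T,'t8.png',(180,120,500,350),2.5)
S=cam('scene')
save(S,'s8.png')
E
```

```text
t 8.8 pos [0.6923 0.0455 0.2605] rpy [3.127 0.011 3.059] F [ 1.2 -0.4  0.6] op 4.41 q6 [-0.05  0.37  1.32  0.01  1.44 -1.54]
lid [437.8 205.3] (np.float64(437.5), np.float64(205.5)) [ 20  20 308] [ 0.6193 -0.3399  0.062 ] [ 0.6187 -0.3393  0.062 ]
lid [440.5 264.1] (np.float64(440.5), np.float64(264.0)) [ 20  21 308] [ 0.4777 -0.3417  0.062 ] [ 0.478  -0.3418  0.062 ]
lid [363.2 267. ] (np.float64(363.5), np.float64(266.5)) [ 20  20 306] [ 0.4743 -0.1564  0.062 ] [ 0.4755 -0.1572  0.062 ]
lid [454.6 321.7] (np.float64(454.5), np.float64(321.5)) [ 28  28 622] [ 0.3405 -0.3708  0.062 ] [ 0.341  -0.3706  0.062 ]
```

View pics/t8.png

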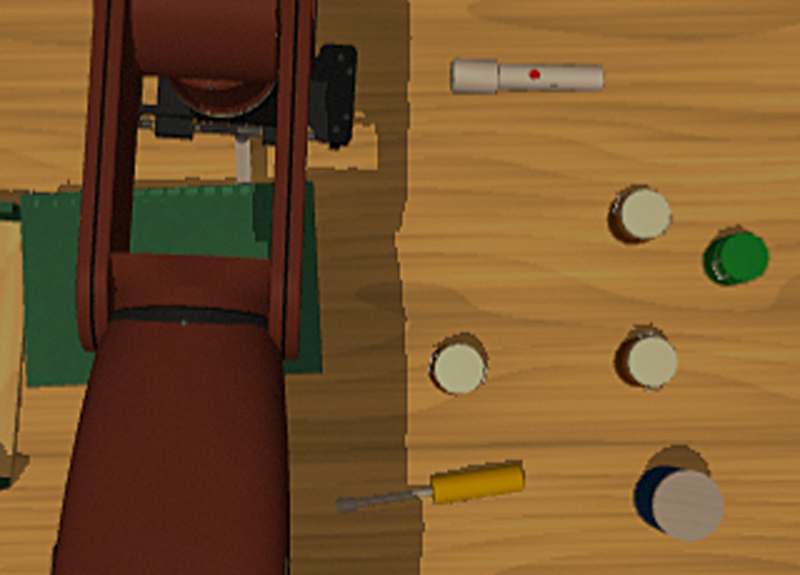

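View pics/s8.png

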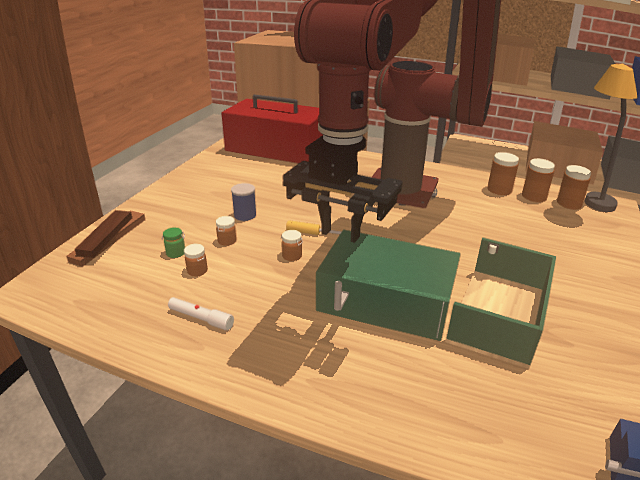

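```bash
python3 - <<'E'
from h import *
T=cam('top');S=cam('scene')
im=[cv2.resize(T['img'][v-20:v+20,u-20:u+20,::-1],(260,260),interpolation=cv2.INTER_CUBIC) for u,v in((437,205),(440,264),(363,267))]
im2=[cv2.resize(S['img'][v-20:v+20,u-20:u+20,::-1],(260,260),interpolation=cv2.INTER_CUBIC) for u,v in((195,260),(226,231),(291,245))]
cv2.imwrite('pics/j.png',np.clip(np.vstack([np.hstack(im),np.hstack(im2)])*1.4,0,255).astype(np.uint8))
E
```

```text
(no output)
```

View pics/j.png

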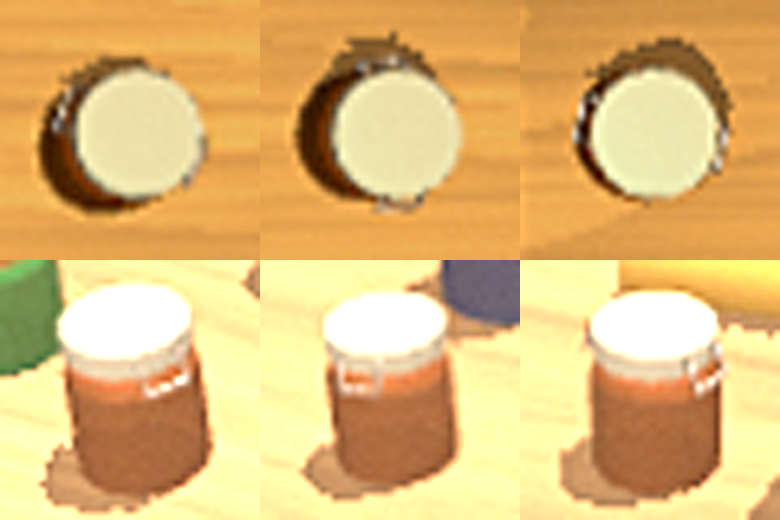

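Emit:
apply_moves --motion '[8.7, 0, 0, 0, 1, 8.7, 0, 0, 0, 1, 8.7, 0, 0, 0, 1, 8.7, 0, 0, 0, 1, 8.7, 0, 0, 0, 1, 8.7, 0, 0, 0, 1, 8.7, 0, 0, 0, 1, 8.7, 0, 0, 0, 1, 8.7, 0, 0, 0, 1, 8.7, 0, 0, 0, 1, 8.7, 0, 0, 0, 0]'

```text
time_s: 10.38
tool_pos: [0.6778, 0.0462, 0.2267]
orientation: [-3.097, -0.003, 1.257]
contact_force: [-0.1, 0.1, -0.1]
opening: 0.999
```

```bash
python3 - <<'E'
from h import *
s=rep(); T=lids(); print(to([.4748,-.1567,.2]))
E
```

```text
t 10.38 pos [0.6778 0.0462 0.2267] rpy [-3.097e+00 -3.000e-03  1.257e+00] F [-0.1  0.1 -0.1] op 8.69 q6 [-0.05  0.39  1.35  0.01  1.44  0.26]
lid [437.8 205.2] (np.float64(437.5), np.float64(205.5)) [ 20  20 307] [ 0.6194 -0.3399  0.062 ] [ 0.6187 -0.3393  0.062 ]
lid [440.5 264.1] (np.float64(440.5), np.float64(264.0)) [ 20  21 308] [ 0.4777 -0.3417  0.062 ] [ 0.478  -0.3418  0.062 ]
lid [363.2 267. ] (np.float64(363.5), np.float64(266.5)) [ 20  20 306] [ 0.4743 -0.1564  0.062 ] [ 0.4755 -0.1572  0.062 ]
lid [454.6 321.7] (np.float64(454.5), np.float64(321.5)) [ 28  28 620] [ 0.3406 -0.3707  0.062 ] [ 0.341  -0.3706  0.062 ]
[-25.55 -12.95   3.15]
```

Emit:
apply_moves --motion '[8.7, -3, -1.5, 0, 0, 8.7, -3, -1.5, 0, 0, 8.7, -3, -1.5, 0, 0, 8.7, -3, -1.5, 0, 0, 8.7, -3, -1.5, 0, 0, 8.7, -3, -1.5, 0, 0, 8.7, -3, -1.5, 0, 0, 8.7, -3, -1.5, 0, 0, 8.7, -1, -0.6, 0, 0, 8.7, 0, 0, 0, 0]'

```text
time_s: 11.68
tool_pos: [0.4755, -0.1603, 0.2256]
orientation: [-3.088, -0.005, 1.296]
contact_force: [0.6, -0.2, -0.1]
opening: 1.0
```

```bash
python3 - <<'E'
from h import *
s=rep(); print(to([.4748,-.1567,.051]))
S=cam('scene');save(S,'s9.png',(200,120,360,280),4)
E
```

```text
t 11.68 pos [ 0.4755 -0.1603  0.2256] rpy [-3.088 -0.005  1.296] F [ 0.6 -0.2 -0.1] op 8.7 q6 [-0.48 -0.02  1.83 -0.01  1.39 -0.2 ]
[ 0.24  0.77 17.45]
```

View pics/s9.png

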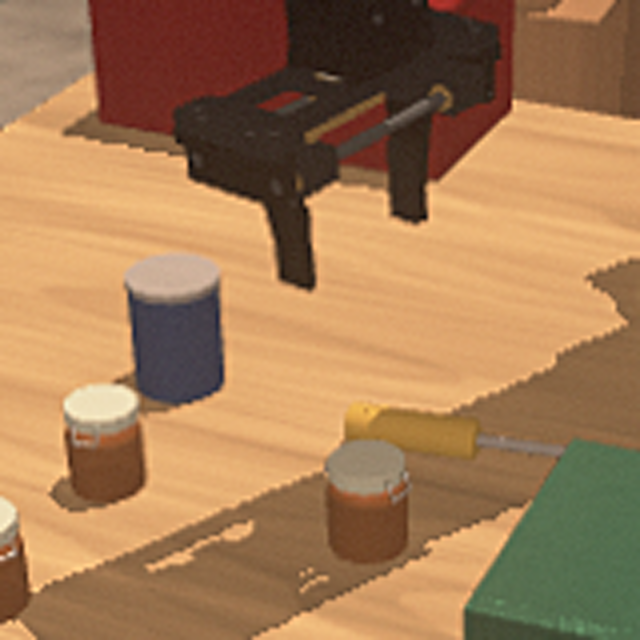

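Emit:
apply_moves --motion '[8.7, 0.1, 0.4, 3, 0, 8.7, 0.1, 0.4, 3, 0, 8.7, 0, 0, 3, 0, 8.7, 0, 0, 2, 0, 8.7, 0, 0, 0, 0]'

```text
time_s: 12.35
tool_pos: [0.4832, -0.1539, 0.1127]
orientation: [-3.091, -0.007, 1.306]
contact_force: [-0.5, -0.0, 0.5]
opening: 1.003
```

```bash
python3 - <<'E'
from h import *
s=rep(); print(to([.4748,-.1567,.051]))
lids()
E
```

```text
t 12.35 pos [ 0.4832 -0.1539  0.1127] rpy [-3.091 -0.007  1.306] F [-0.5 -0.   0.5] op 8.73 q6 [-0.46  0.12  1.91 -0.    1.16 -0.2 ]
[-0.53 -0.43  6.2 ]
lid [632.1  40.8] (np.float64(631.5), np.float64(40.5)) [16 16 84] [ 1.0159 -0.8296  0.062 ] [ 1.0167 -0.8282  0.062 ]
lid [437.8 205.2] (np.float64(437.5), np.float64(205.5)) [ 20  20 306] [ 0.6195 -0.34    0.062 ] [ 0.6187 -0.3393  0.062 ]
lid [440.4 264.2] (np.float64(440.5), np.float64(264.0)) [ 20  21 307] [ 0.4776 -0.3417  0.062 ] [ 0.478  -0.3418  0.062 ]
lid [454.6 321.7] (np.float64(454.5), np.float64(321.5)) [ 28  28 616] [ 0.3405 -0.3708  0.062 ] [ 0.341  -0.3706  0.062 ]
lid [620.  473.8] (np.float64(621.5), np.float64(472.0)) [ 24  15 133] [-0.0178 -0.7438  0.062 ] [-0.0138 -0.7476  0.062 ]
```

Emit:
apply_moves --motion '[8.7, -0.5, -0.4, 1.5, 0, 8.7, 0, 0, 2, 0, 8.7, 0, 0, 1.5, 0, 8.7, 0, 0, 1, 0, 8.7, 0, 0, 0, 0]'

```text
time_s: 13.02
tool_pos: [0.4781, -0.158, 0.0539]
orientation: [-3.099, -0.005, 1.308]
contact_force: [0.3, 0.4, 0.8]
opening: 0.995
```

```bash
python3 - <<'E'
from h import *
s=rep(); print(to([.4748,-.1567,.051]))
S=cam('scene');save(S,'s10.png',(210,140,370,300),4)
E
```

```text
t 13.03 pos [ 0.4781 -0.158   0.0539] rpy [-3.099 -0.005  1.308] F [0.3 0.4 0.8] op 8.66 q6 [-0.47  0.2   1.95 -0.    1.04 -0.21]
[ 0.04 -0.34  0.3 ]
```

View pics/s10.png

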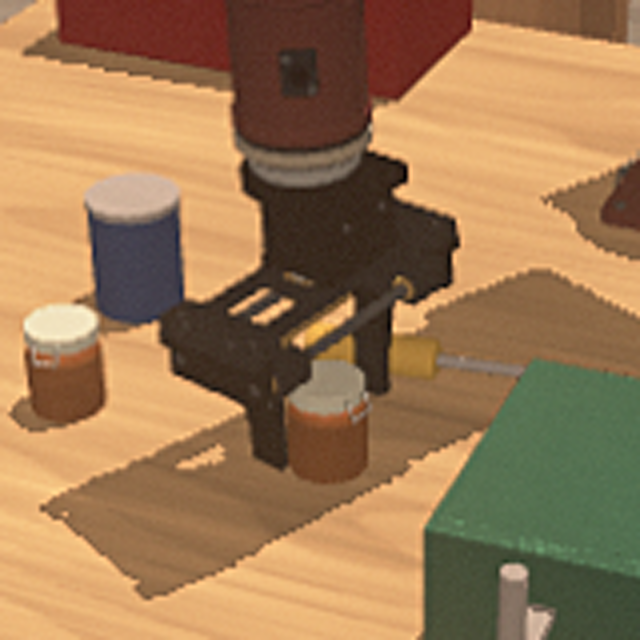

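Emit:
apply_moves --motion '[8.7, 0, -0.3, 0.2, 0, 0, 0, 0, 0, 0, 0, 0, 0, 0, 0, 0, 0, 0, 0, 0, 0, 0, 0, 0, 0, 0, 0, 0, 0, 0, 0, 0, 0, 0, 0]' --newtons 30

```text
time_s: 13.95
tool_pos: [0.4767, -0.1581, 0.0544]
orientation: [-3.103, -0.004, 1.308]
contact_force: [-0.7, 0.1, 0.6]
opening: 0.574
```

```bash
python3 - <<'E'
from h import *
s=rep()
E
```

```text
t 13.95 pos [ 0.4767 -0.1581  0.0544] rpy [-3.103 -0.004  1.308] F [-0.7  0.1  0.6] op 5.0 q6 [-0.47  0.19  1.96 -0.    1.03 -0.21]
```

Emit:
apply_moves --motion '[0, 0, 0, -2, 0, 0, 0, 0, -3, 0, 0, 0, 0, -4, 0, 0, 0, 0, -4, 0, 0, 0, 0, -4, 0, 0, 0, 0, -4, 0, 0, 0, 0, 0, 0]'

```text
time_s: 14.82
tool_pos: [0.482, -0.1598, 0.2655]
orientation: [-3.094, -0.006, 1.308]
contact_force: [0.1, -0.7, -2.1]
opening: 0.568
```

Emit:
apply_moves --motion '[0, 0, 0, 0, -0.6, 0, 0, 0, 0, -0.6, 0, 0, 0, 0, -0.6, 0, 0, 0, 0, -0.6, 0, 0, 0, 0, -0.6, 0, 0, 0, 0, -0.6, 0, 0, 0, 0, -0.6, 0, 0, 0, 0, -0.6, 0, 0, 0, 0, -0.6, 0, 0, 0, 0, -0.6, 0, 0, 0, 0, -0.6, 0, 0, 0, 0, -0.6, 0, 0, 0, 0, -0.6, 0, 0, 0, 0, -0.6, 0, 0, 0, 0, -0.6, 0, 0, 0, 0, -0.6, 0, 0, 0, 0, 0]'

```text
time_s: 16.95
tool_pos: [0.4634, -0.1504, 0.2215]
orientation: [3.105, -0.104, 3.04]
contact_force: [0.2, 0.3, -2.7]
opening: 0.569
```

```bash
python3 - <<'E'
from h import *
s=rep()
for y in(-.065,0,.06): print(own(.015,y),to([*own(.015,y),.26]))
E
```

```text
t 16.95 pos [ 0.4634 -0.1504  0.2215] rpy [ 3.105 -0.104  3.04 ] F [ 0.2  0.3 -2.7] op 4.95 q6 [-0.47 -0.01  1.82 -0.    1.43 -1.94]
[0.57557771 0.36419504] [-5.54 52.46 -2.53]
[0.51083504 0.36997317] [ 0.93 52.35 -1.86]
[0.45107258 0.37530682] [ 6.9  52.26 -1.24]
```

Emit:
apply_moves --motion '[0, 0, 0, 0, 0, 0, 0, 0, 0, 0, 0, 0, 0, 0, 0, 0, 0, 0, 0, 0]'

```text
time_s: 17.45
tool_pos: [0.4624, -0.1499, 0.2194]
orientation: [3.104, -0.107, 3.036]
contact_force: [-0.2, -0.3, -1.9]
opening: 0.571
```

```bash
python3 - <<'E'
from h import *
s=rep();print(s['q'].round(4),s['qd'].round(3))
E
```

```text
t 17.45 pos [ 0.4624 -0.1499  0.2194] rpy [ 3.104 -0.107  3.036] F [-0.2 -0.3 -1.9] op 4.97 q6 [-0.47 -0.    1.83 -0.    1.43 -1.94]
[-0.4736 -0.0034  1.8269 -0.0036  1.4312 -1.9363] [ 0.002  0.001 -0.001 -0.001 -0.001  0.004]
```

Emit:
apply_moves --motion '[0, 0, 0, 0, 0.5]'

```text
time_s: 17.58
tool_pos: [0.4625, -0.15, 0.2195]
orientation: [3.114, -0.11, 2.946]
contact_force: [-0.0, 0.1, -2.3]
opening: 0.569
```

```bash
python3 - <<'E'
from h import *
s=rep();print(s['q'].round(4),s['qd'].round(3))
E
```

```text
t 17.57 pos [ 0.4625 -0.15    0.2195] rpy [ 3.114 -0.11   2.946] F [-0.   0.1 -2.3] op 4.95 q6 [-0.47 -0.    1.83 -0.    1.43 -1.85]
[-0.4736 -0.0035  1.8268 -0.0035  1.4312 -1.8468] [-0.001 -0.001 -0.002  0.001 -0.001  0.725]
```

Emit:
apply_moves --motion '[0, 0, 0, -1, 0]'

```text
time_s: 17.7
tool_pos: [0.4631, -0.1502, 0.2292]
orientation: [3.114, -0.111, 2.947]
contact_force: [-0.9, -0.9, -2.6]
opening: 0.567
```

```bash
python3 - <<'E'
from h import *
s=rep();print(s['q'].round(4),s['qd'].round(3))
E
```

```text
t 17.7 pos [ 0.4631 -0.1502  0.2292] rpy [ 3.114 -0.111  2.947] F [-0.9 -0.9 -2.6] op 4.93 q6 [-0.47 -0.01  1.81 -0.    1.45 -1.85]
[-0.4735 -0.0091  1.8138 -0.0035  1.4513 -1.8472] [ 0.001 -0.055 -0.132 -0.     0.162 -0.021]
```

Emit:
apply_moves --motion '[0, 0, 0, 0, -0.5, 0, 0, 0, 0, 0, 0, 0, 0, 0, 0.5, 0, 0, 0, 0, 0, 0, 0, 0, 0, -0.5, 0, 0, 0, 0, 0]'

```text
time_s: 18.45
tool_pos: [0.4649, -0.1512, 0.2334]
orientation: [3.106, -0.102, 3.04]
contact_force: [0.1, 0.8, -1.8]
opening: 0.569
```

Emit:
apply_moves --motion '[0, 0, 0, 0, 0.5, 0, 0, 0, 0, -0.5, 0, 0, 0, 0, 0.5, 0, 0, 0, 0, -0.5]'

```text
time_s: 18.95
tool_pos: [0.4651, -0.1512, 0.2338]
orientation: [3.106, -0.102, 3.034]
contact_force: [-0.4, 0.2, -1.7]
opening: 0.569
```

```bash
python3 - <<'E'
from h import *
s=rep();print(s['q'].round(4),s['qd'].round(3))
E
```

```text
t 18.95 pos [ 0.4651 -0.1512  0.2338] rpy [ 3.106 -0.102  3.034] F [-0.4  0.2 -1.7] op 4.95 q6 [-0.47 -0.01  1.81 -0.    1.45 -1.93]
[-0.4735 -0.0124  1.8078 -0.0035  1.4544 -1.9344] [ 0.001 -0.    -0.    -0.002  0.002 -0.731]
```

Emit:
apply_moves --motion '[0, 0, 0, 0, 0.6, 0, 0, 0, 0, 0.6, 0, 0, 0, 0, 0.6, 0, 0, 0, 0, 0.6]'

```text
time_s: 19.45
tool_pos: [0.4652, -0.1513, 0.2342]
orientation: [-3.13, -0.107, 2.596]
contact_force: [-0.7, 0.7, -2.5]
opening: 0.572
```

Emit:
apply_moves --motion '[0, 0, 0, 0, -0.6, 0, 0, 0, 0, -0.6, 0, 0, 0, 0, -0.6, 0, 0, 0, 0, -0.6]'

```text
time_s: 19.95
tool_pos: [0.4653, -0.1513, 0.2345]
orientation: [3.107, -0.102, 3.024]
contact_force: [0.5, -0.3, -2.8]
opening: 0.573
```

Emit:
apply_moves --motion '[0, 0, 3, 0, 0, 0, 0, 3, 0, 0, 0, 0, 3, 0, 0, 0, 0, 3, 0, 0, 0, 0, 0, 0, 0]'

```text
time_s: 20.58
tool_pos: [0.4805, -0.0296, 0.2393]
orientation: [3.108, -0.102, 3.018]
contact_force: [0.5, -0.4, -2.6]
opening: 0.571
```

Emit:
apply_moves --motion '[0, 0, 0, -2, 0, 0, 0, 0, 0, 0.1, 0, 0, 0, 0, -0.1, 0, 0, 0, 0, 0.1, 0, 0, 0, 0, -0.1, 0, 0, 0, 0, 0.1, 0, 0, 0, 0, -0.1]'

```text
time_s: 21.45
tool_pos: [0.481, -0.0322, 0.2567]
orientation: [3.109, -0.106, 3.014]
contact_force: [-0.4, -0.1, -1.9]
opening: 0.567
```

Emit:
apply_moves --motion '[0, 0, 0, 3, 0, 0, 0, 0, 0, 0, 0, 0, 0, 0, 0.1, 0, 0, 0, 0, -0.1, 0, 0, 0, 0, 0.1, 0, 0, 0, 0, -0.1]'

```text
time_s: 22.2
tool_pos: [0.4801, -0.0313, 0.2302]
orientation: [3.11, -0.1, 3.016]
contact_force: [-1.1, 0.5, -2.5]
opening: 0.571
```

Emit:
apply_moves --motion '[0, 0, 0, -0.8, 0, 0, 0, 0, -0.8, 0, 0, 0, 0, -0.8, 0, 0, 0, 0, -0.8, 0, 0, 0, 0, -0.8, 0, 0, 0, 0, -0.8, 0, 0, 0, 0, -0.8, 0, 0, 0, 0, -0.8, 0, 0, 0, 0, -0.8, 0, 0, 0, 0, -0.4, 0]'

```text
time_s: 23.45
tool_pos: [0.4881, -0.035, 0.3121]
orientation: [3.11, -0.098, 3.016]
contact_force: [-0.5, 0.2, -2.7]
opening: 0.567
```

Emit:
apply_moves --motion '[0, 0, 0, 5, 0, 0, 0, 0, 0, 0.1]'

```text
time_s: 23.7
tool_pos: [0.4837, -0.0329, 0.2625]
orientation: [3.112, -0.098, 2.998]
contact_force: [0.2, 0.5, -2.2]
opening: 0.568
```

Emit:
apply_moves --motion '[0, 0, 0, 0, 0.1, 0, 0, 0, 0, -0.1, 0, 0, 0, 0, 0.1, 0, 0, 0, 0, -0.1]'

```text
time_s: 24.2
tool_pos: [0.4867, -0.0337, 0.2684]
orientation: [3.113, -0.09, 2.997]
contact_force: [-0.6, 0.6, -2.9]
opening: 0.57
```

Emit:
apply_moves --motion '[0, 0, 0, -1, 0, 0, 0, 0, -1, 0, 0, 0, 0, -1, 0, 0, 0, 0, -1, 0, 0, 0, 0, -1, 0, 0, 0, 0, -1, 0, 0, 0, 0, -1, 0, 0, 0, 0, -1, 0, 0, 0, 0, -1, 0, 0, 0, 0, -1, 0, 0, 0, 0, -0.7, 0, 0, 0, 0, -0.4, 0]'

```text
time_s: 25.7
tool_pos: [0.497, -0.0387, 0.388]
orientation: [3.113, -0.088, 2.997]
contact_force: [-0.2, 0.0, -2.2]
opening: 0.566
```

Emit:
apply_moves --motion '[0, 0, 0, 4, 0, 0, 0, 0, 4, 0, 0, 0, 0, 4, 0, 0, 0, 0, 0, 0.1, 0, 0, 0, 0, -0.1, 0, 0, 0, 0, 0.1, 0, 0, 0, 0, -0.1, 0, 0, 0, 0, 0.1, 0, 0, 0, 0, -0.1, 0, 0, 0, 0, 0.1, 0, 0, 0, 0, -0.1, 0, 0, 0, 0, 0.1, 0, 0, 0, 0, -0.1, 0, 0, 0, 0, 0.1, 0, 0, 0, 0, -0.1]'

```text
time_s: 27.58
tool_pos: [0.4906, -0.0348, 0.2732]
orientation: [3.114, -0.077, 2.997]
contact_force: [0.2, -1.1, -2.3]
opening: 0.57
```

```bash
python3 - <<'E'
from h import *
s=rep();print(s['q'].round(4),s['qd'].round(3))
E
```

```text
t 27.57 pos [ 0.4906 -0.0348  0.2732] rpy [ 3.114 -0.077  2.997] F [ 0.2 -1.1 -2.3] op 4.96 q6 [-0.24 -0.06  1.78  0.02  1.5  -1.67]
[-0.2441 -0.0597  1.7776  0.0197  1.5027 -1.671 ] [-0.001 -0.     0.001 -0.    -0.002 -0.153]
```

```bash
python3 - <<'E'
from h import *
s=rep();print(to([*own(.015,-.065),.26]))
E
```

```text
t 27.57 pos [ 0.4906 -0.0348  0.2732] rpy [ 3.114 -0.077  2.997] F [ 0.2 -1.1 -2.3] op 4.96 q6 [-0.24 -0.06  1.78  0.02  1.5  -1.67]
[-2.74 40.66  2.23]
```

Emit:
apply_moves --motion '[0, -0.1, 1.5, 0, 0, 0, -0.2, 3, 0.1, 0, 0, -0.2, 3, 0.1, 0, 0, -0.2, 3, 0.1, 0, 0, -0.2, 3, 0.1, 0, 0, -0.2, 3, 0.1, 0, 0, -0.2, 3, 0.1, 0, 0, -0.2, 3, 0.1, 0, 0, -0.2, 3, 0.1, 0, 0, -0.2, 3, 0.1, 0, 0, -0.2, 3, 0.1, 0, 0, -0.2, 3, 0.1, 0, 0, -0.2, 2.5, 0, 0, 0, -0.1, 1.5, 0, 0, 0, 0, 0.6, 0, 0, 0, 0, 0, 0, 0]'

```text
time_s: 29.58
tool_pos: [0.571, 0.3752, 0.2698]
orientation: [3.112, -0.08, 3.002]
contact_force: [0.4, 0.3, -2.9]
opening: 0.568
```

```bash
python3 - <<'E'
from h import *
s=rep();print(to([*own(.015,-.065),.066]))
E
```

```text
t 29.57 pos [0.571  0.3752 0.2698] rpy [ 3.112 -0.08   3.002] F [ 0.4  0.3 -2.9] op 4.94 q6 [ 0.43  0.38  1.29  0.07  1.52 -1.  ]
[-2.24 -1.63 20.22]
```

Emit:
apply_moves --motion '[0, -1, -0.8, 1, 0, 0, -1, -0.8, 2, 0, 0, -0.2, 0, 3, 0, 0, 0, 0, 3, 0, 0, 0, 0, 2, 0, 0, 0, 0, 1, 0, 0, 0, 0, 0.4, 0, 0, 0, 0, 0, 0]'

```text
time_s: 30.58
tool_pos: [0.584, 0.3522, 0.1347]
orientation: [3.115, -0.082, 2.994]
contact_force: [0.3, -0.2, -2.5]
opening: 0.57
```

```bash
python3 - <<'E'
from h import *
s=rep();print(to([*own(.015,-.065),.066]))
S=cam('scene');save(S,'s11.png',(400,150,600,350),4)
E
```

```text
t 30.57 pos [0.584  0.3522 0.1347] rpy [ 3.115 -0.082  2.994] F [ 0.3 -0.2 -2.5] op 4.96 q6 [ 0.4   0.48  1.42  0.07  1.3  -1.05]
[0.45 0.88 6.95]
```

View pics/s11.png

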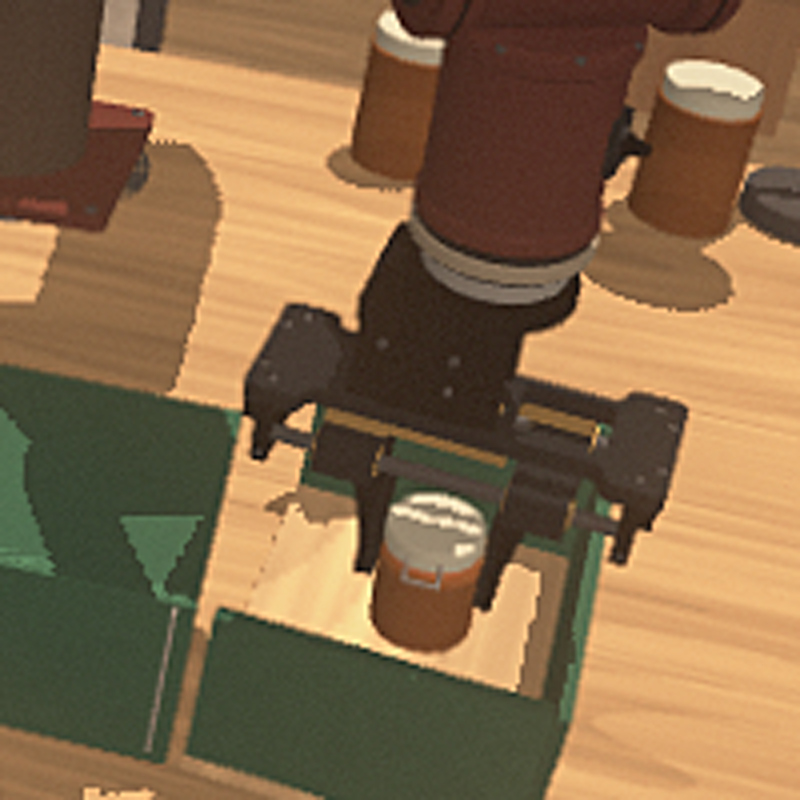

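Emit:
apply_moves --motion '[0, 0.4, 0.9, 0.5, 0, 0, 0, 0, 1.2, 0, 0, 0, 0, 1.2, 0, 0, 0, 0, 1.2, 0, 0, 0, 0, 1, 0, 0, 0, 0, 0.5, 0, 0, 0, 0, 0, 0]'

```text
time_s: 31.5
tool_pos: [0.5773, 0.3656, 0.0771]
orientation: [3.114, -0.079, 2.995]
contact_force: [0.1, 0.5, -3.0]
opening: 0.566
```

```bash
python3 - <<'E'
from h import *
s=rep();print(to([*own(.015,-.065),.066]))
S=cam('scene');save(S,'s12.png',(400,150,600,350),4)
E
```

```text
t 31.5 pos [0.5773 0.3656 0.0771] rpy [ 3.114 -0.079  2.995] F [ 0.1  0.5 -3. ] op 4.92 q6 [ 0.42  0.54  1.44  0.07  1.21 -1.03]
[ 0.06 -0.19  1.12]
```

View pics/s12.png

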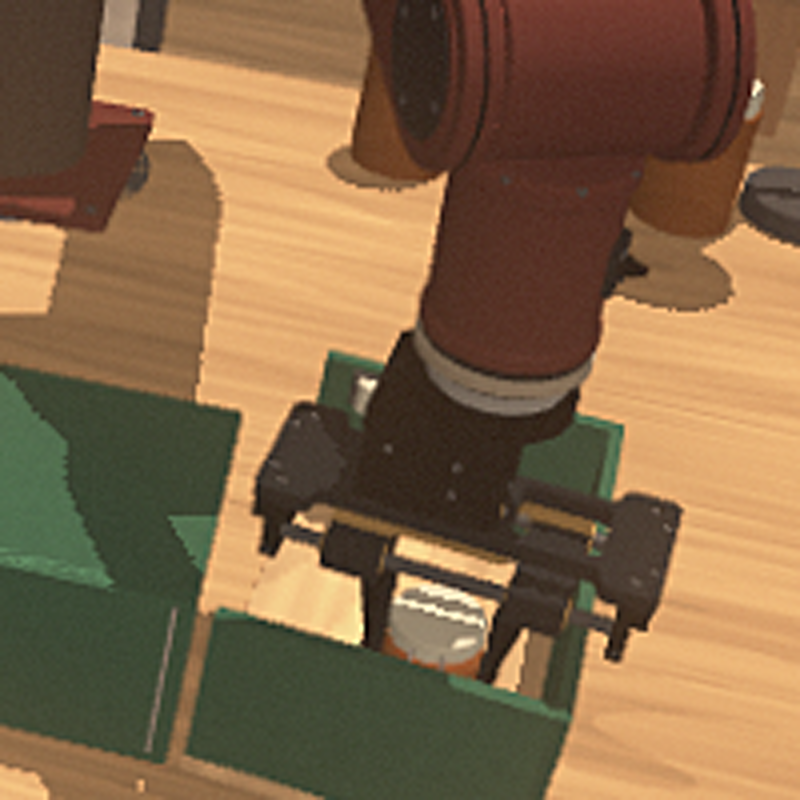

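Emit:
apply_moves --motion '[0, 0, -0.1, 0.5, 0, 0, 0, 0, 0.4, 0, 0, 0, 0, 0.2, 0, 0, 0, 0, 0, 0]'

```text
time_s: 32.05
tool_pos: [0.5774, 0.3653, 0.0671]
orientation: [3.112, -0.077, 2.995]
contact_force: [0.9, -0.8, -2.8]
opening: 0.566
```

```bash
python3 - <<'E'
from h import *
s=rep();print(to([*own(.015,-.065),.066]))
E
```

```text
t 32.05 pos [0.5774 0.3653 0.0671] rpy [ 3.112 -0.077  2.995] F [ 0.9 -0.8 -2.8] op 4.92 q6 [ 0.42  0.55  1.45  0.07  1.19 -1.03]
[ 0.16 -0.14  0.12]
```

Emit:
apply_moves --motion '[0, 0, 0, 0.2, 0, 0, 0, 0, 0, 0, 6.2, 0, 0, 0, 0, 6.2, 0, 0, 0, 0, 6.2, 0, 0, 0, 0, 6.2, 0, 0, -0.7, 0, 6.2, 0, 0, -1, 0, 6.2, 0, 0, -1, 0, 6.2, 0, 0, -1, 0, 6.2, 0, 0, -1, 0, 6.2, 0, 0, -1, 0, 6.2, 0, 0, -1, 0]'

```text
time_s: 33.55
tool_pos: [0.5838, 0.3632, 0.1394]
orientation: [3.11, -0.073, 2.995]
contact_force: [0.9, -0.4, 0.7]
opening: 0.715
```

Emit:
apply_moves --motion '[6.2, 0, 0, -1.5, 0, 6.2, 0, 0, -1.5, 0, 6.2, 0, 0, -1.5, 0, 6.2, 0, 0, -1.5, 0, 6.2, 0, 0, -1.5, 0, 6.2, 0, 0, -1.5, 0, 6.2, 0, 0, -1.5, 0, 6.2, 0, 0, -1.5, 0, 8.7, 0, 0, -0.6, 0, 8.7, 0, 0, 0, 0]'

```text
time_s: 34.8
tool_pos: [0.5936, 0.3577, 0.276]
orientation: [3.108, -0.071, 2.995]
contact_force: [0.4, 0.5, -0.6]
opening: 0.862
```

```bash
python3 - <<'E'
from h import *
s=rep();lids()
S=cam('scene');save(S,'s13.png',(400,150,600,350),4)
print(to([.478,-.3417,.25]))
E
```

```text
t 34.8 pos [0.5936 0.3577 0.276 ] rpy [ 3.108 -0.071  2.995] F [ 0.4  0.5 -0.6] op 7.5 q6 [ 0.4   0.39  1.26  0.07  1.53 -1.03]
lid [632.4  40.7] (np.float64(631.5), np.float64(42.0)) [16 19 86] [ 1.0161 -0.8305  0.062 ] [ 1.013  -0.8281  0.062 ]
lid [437.8 205.2] (np.float64(438.0), np.float64(205.5)) [ 19  20 305] [ 0.6195 -0.34    0.062 ] [ 0.6187 -0.3405  0.062 ]
lid [139.8 235.5] (np.float64(140.0), np.float64(236.5)) [ 19  12 141] [0.5591 0.3704 0.062 ] [0.5566 0.3699 0.062 ]
lid [440.4 264.1] (np.float64(440.5), np.float64(264.0)) [ 20  21 307] [ 0.4777 -0.3417  0.062 ] [ 0.478  -0.3418  0.062 ]
lid [454.6 321.7] (np.float64(454.5), np.float64(321.5)) [ 28  28 619] [ 0.3405 -0.3708  0.062 ] [ 0.341  -0.3706  0.062 ]
[  1.   -70.91   0.25]
```

View pics/s13.png

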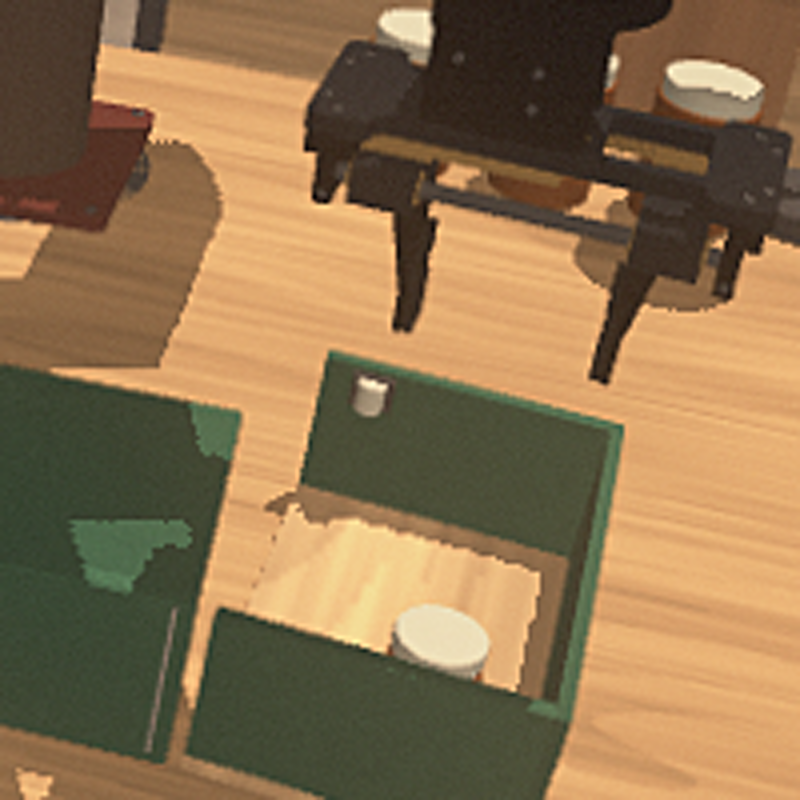

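Emit:
apply_moves --motion '[8.7, 0, -2, 0, 0, 8.7, 0.1, -4, 0, 0, 8.7, 0, -4, 0, 0, 8.7, 0.1, -4, 0, 0, 8.7, 0, -4, 0, 0, 8.7, 0.1, -4, 0, 0, 8.7, 0, -4, 0, 0, 8.7, 0.1, -4, 0, 0, 8.7, 0, -4, 0, 0, 8.7, 0.1, -4, 0, 0, 8.7, 0, -4, 0, 0, 8.7, 0.1, -4, 0, 0, 8.7, 0, -4, 0, 0, 8.7, 0.1, -4, 0, 0, 8.7, 0, -4, 0, 0, 8.7, 0.1, -4, 0, 0, 8.7, 0, -3, 0, 0, 8.7, 0, -2, 0, 0, 8.7, 0, -1, 0, 0, 8.7, 0, 0, 0, 0]'

```text
time_s: 37.4
tool_pos: [0.4735, -0.3313, 0.2369]
orientation: [3.106, -0.096, 2.999]
contact_force: [0.5, 0.2, -0.4]
opening: 0.995
```

```bash
python3 - <<'E'
from h import *
s=rep();print(to([.478,-.3417,.051]))
T=lids()
E
```

```text
t 37.4 pos [ 0.4735 -0.3313  0.2369] rpy [ 3.106 -0.096  2.999] F [ 0.5  0.2 -0.4] op 8.66 q6 [-0.73  0.19  1.58 -0.02  1.47 -2.16]
[-2.37 -1.62 18.4 ]
lid [437.6 205. ] (np.float64(437.5), np.float64(205.0)) [ 20  19 300] [ 0.6198 -0.3396  0.062 ] [ 0.6199 -0.3393  0.062 ]
lid [140.5 230.3] (np.float64(140.5), np.float64(231.0)) [ 20  23 333] [0.5712 0.3688 0.062 ] [0.5696 0.3688 0.062 ]
```

Emit:
apply_moves --motion '[8.7, -0.8, -0.8, 0, 0, 8.7, -0.8, -0.8, 2, 0, 8.7, -0.6, 0, 4, 0, 8.7, 0, 0, 4, 0, 8.7, 0, 0, 0.5, 0, 8.7, 0, 0, 0, 0]'

```text
time_s: 38.2
tool_pos: [0.4867, -0.3437, 0.124]
orientation: [3.106, -0.095, 3.003]
contact_force: [0.5, -0.4, 0.3]
opening: 1.0
```

```bash
python3 - <<'E'
from h import *
s=rep();print(to([.478,-.3417,.051]))
S=cam('scene');save(S,'s14.png',(150,130,310,290),4)
E
```

```text
t 38.2 pos [ 0.4867 -0.3437  0.124 ] rpy [ 3.106 -0.095  3.003] F [ 0.5 -0.4  0.3] op 8.7 q6 [-0.73  0.34  1.62 -0.02  1.27 -2.16]
[ 0.2  -0.18  7.35]
```

View pics/s14.png

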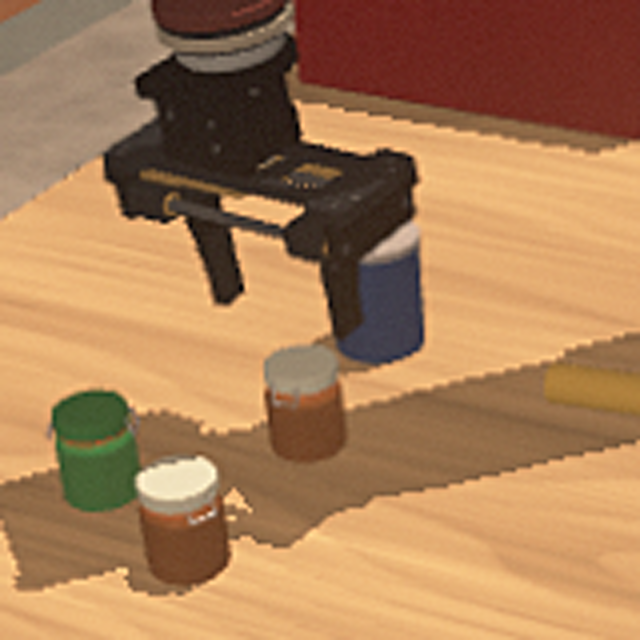

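Emit:
apply_moves --motion '[8.7, 0.2, -0.2, 2, 0, 8.7, 0, 0, 2.5, 0, 8.7, 0, 0, 1.8, 0, 8.7, 0, 0, 0.8, 0, 8.7, 0, 0, 0, 0]'

```text
time_s: 38.88
tool_pos: [0.4799, -0.3445, 0.0539]
orientation: [3.11, -0.088, 3.003]
contact_force: [0.9, -0.4, 0.6]
opening: 0.996
```

```bash
python3 - <<'E'
from h import *
s=rep();print(to([.478,-.3417,.051]))
S=cam('scene');save(S,'s15.png',(150,130,310,290),4)
E
```

```text
t 38.88 pos [ 0.4799 -0.3445  0.0539] rpy [ 3.11  -0.088  3.003] F [ 0.9 -0.4  0.6] op 8.66 q6 [-0.74  0.42  1.68 -0.03  1.14 -2.16]
[0.2  0.24 0.32]
```

View pics/s15.png

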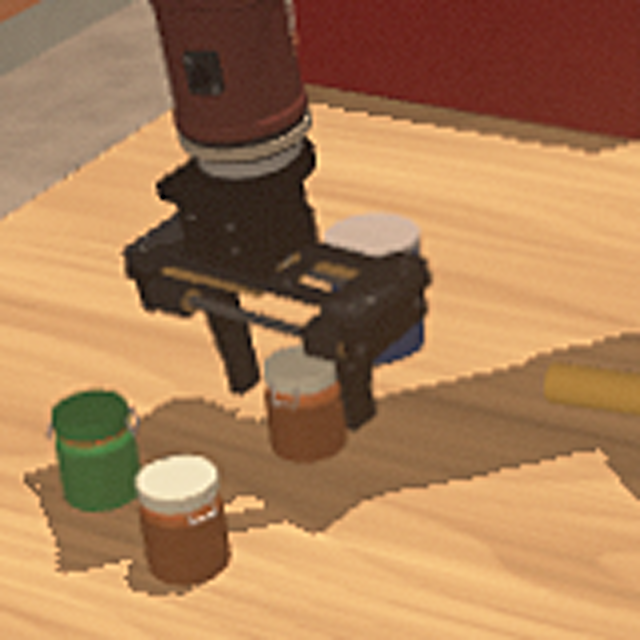

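Emit:
apply_moves --motion '[8.7, 0.1, 0.2, 0.2, 0, 0, 0, 0, 0, 0, 0, 0, 0, 0, 0, 0, 0, 0, 0, 0, 0, 0, 0, 0, 0, 0, 0, 0, 0, 0, 0, 0, 0, 0, 0]'

```text
time_s: 39.8
tool_pos: [0.4808, -0.3433, 0.055]
orientation: [3.113, -0.084, 3.003]
contact_force: [-0.7, 0.7, 0.3]
opening: 0.566
```

Emit:
apply_moves --motion '[0, 0, 0, -1, 0, 0, 0, 0, -1.5, 0, 0, 0, 0, -1.5, 0, 0, 0, 0, -1.5, 0, 0, 0, 0, -1.5, 0, 0, 0, 0, -1.5, 0, 0, 0, 0, -1.5, 0, 0, 0, 0, -1.5, 0, 0, 0, 0, -1.5, 0, 0, 0, 0, -1.5, 0, 0, 0, 0, -1.5, 0, 0, 0, 0, -1.5, 0, 0, 0, 0, -1.5, 0, 0, 0, 0, -0.8, 0, 0, 0, 0, -0.4, 0]'

```text
time_s: 41.68
tool_pos: [0.4978, -0.3521, 0.2706]
orientation: [3.113, -0.084, 3.003]
contact_force: [-0.3, -0.3, -2.3]
opening: 0.57
```

```bash
python3 - <<'E'
from h import *
s=rep();print(to([*own(.015,0),.25]))
S=cam('scene');save(S,'s16.png',(150,130,310,290),4)
E
```

```text
t 41.67 pos [ 0.4978 -0.3521  0.2706] rpy [ 3.113 -0.084  3.003] F [-0.3 -0.3 -2.3] op 4.96 q6 [-0.73  0.24  1.47 -0.02  1.52 -2.16]
[ 8.49 71.58  4.8 ]
```

View pics/s16.png

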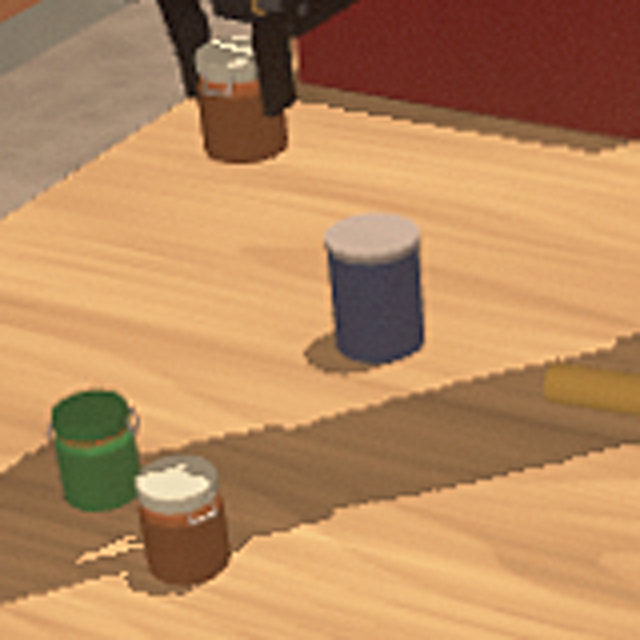

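Emit:
apply_moves --motion '[0, 0.2, 1, 0, 0, 0, 0.3, 2, 0, 0, 0, 0.4, 3, 0, 0, 0, 0.5, 4, 0, 0, 0, 0.5, 4, 0, 0, 0, 0.5, 4, 0, 0, 0, 0.5, 4, 0, 0, 0, 0.5, 4, 0, 0, 0, 0.5, 4, 0, 0, 0, 0.5, 4, 0, 0, 0, 0.4, 3, 0, 0, 0, 0.2, 2, 0, 0, 0, 0, 1, 0, 0]'

```text
time_s: 43.35
tool_pos: [0.4947, 0.0789, 0.2826]
orientation: [3.106, -0.094, 3.01]
contact_force: [-0.6, -0.1, -3.1]
opening: 0.566
```

```bash
python3 - <<'E'
from h import *
s=rep();print(to([*own(.015,0),.25]))
E
```

```text
t 43.35 pos [0.4947 0.0789 0.2826] rpy [ 3.106 -0.094  3.01 ] F [-0.6 -0.1 -3.1] op 4.93 q6 [-0.03 -0.04  1.74  0.04  1.53 -1.47]
[ 1.9  28.93  4.48]
```

Emit:
apply_moves --motion '[0, 0.1, 1.5, 0, 0, 0, 0.2, 3, 0, 0, 0, 0.3, 4, 0.2, 0, 0, 0.3, 4, 0.3, 0, 0, 0.3, 4, 0.3, 0, 0, 0.3, 4, 0.3, 0, 0, 0.2, 3, 0.3, 0, 0, 0.1, 2, 0.3, 0, 0, 0, 1, 0.2, 0, 0, 0, 0.4, 0, 0, 0, 0, 0, 0, 0]'

```text
time_s: 44.72
tool_pos: [0.5111, 0.357, 0.2721]
orientation: [3.11, -0.097, 3.003]
contact_force: [-0.9, 0.2, -1.6]
opening: 0.565
```

```bash
python3 - <<'E'
from h import *
s=rep();print(to([*own(.015,0),.067]))
E
```

```text
t 44.73 pos [0.5111 0.357  0.2721] rpy [ 3.11  -0.097  3.003] F [-0.9  0.2 -1.6] op 4.92 q6 [ 0.44  0.24  1.46  0.08  1.51 -1.  ]
[-1.77  0.64 20.46]
```

Emit:
apply_moves --motion '[0, -0.7, 0.3, 1, 0, 0, -0.7, 0.3, 3, 0, 0, 0, 0, 4, 0, 0, 0, 0, 4, 0, 0, 0, 0, 2, 0, 0, 0, 0, 0.5, 0, 0, 0, 0, 0, 0]'

```text
time_s: 45.6
tool_pos: [0.5167, 0.3632, 0.121]
orientation: [3.11, -0.094, 2.996]
contact_force: [-0.1, 0.3, -2.3]
opening: 0.564
```

```bash
python3 - <<'E'
from h import *
s=rep();print(to([*own(.015,0.003),.067]))
S=cam('scene');save(S,'s17.png',(400,150,600,350),4)
E
```

```text
t 45.6 pos [0.5167 0.3632 0.121 ] rpy [ 3.11  -0.094  2.996] F [-0.1  0.3 -2.3] op 4.91 q6 [ 0.45  0.39  1.57  0.08  1.24 -1.01]
[0.46 0.4  5.48]
```

View pics/s17.png

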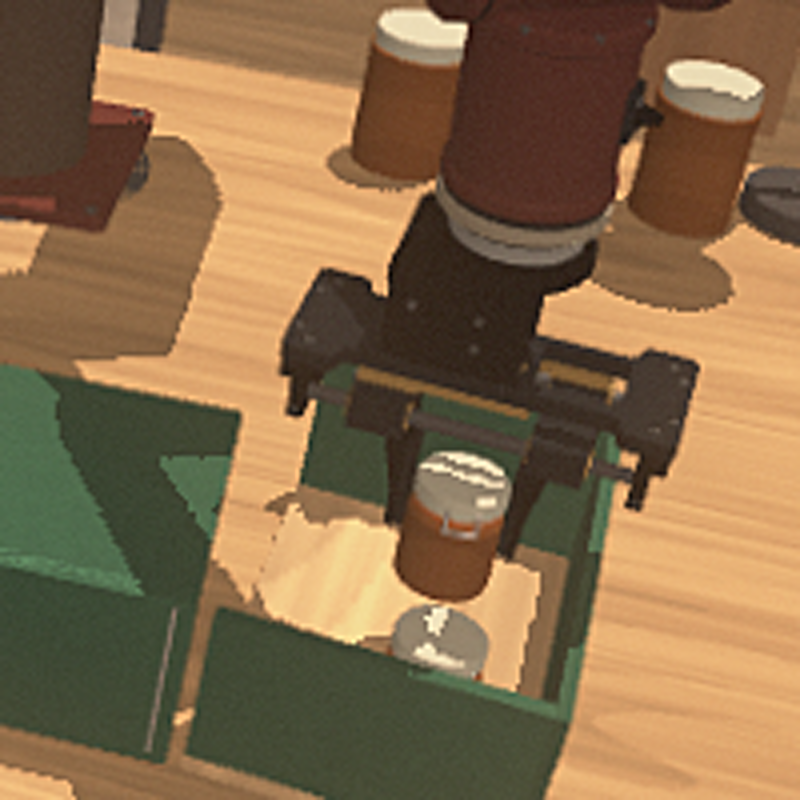

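Emit:
apply_moves --motion '[0, 0.5, 0.4, 0.5, 0, 0, 0, 0, 1.2, 0, 0, 0, 0, 1.2, 0, 0, 0, 0, 1, 0, 0, 0, 0, 0.6, 0, 0, 0, 0, 0.3, 0, 0, 0, 0, 0, 0]'

```text
time_s: 46.52
tool_pos: [0.5093, 0.3714, 0.0733]
orientation: [3.108, -0.09, 2.997]
contact_force: [-0.3, 0.7, -2.0]
opening: 0.564
```

```bash
python3 - <<'E'
from h import *
s=rep();print(to([*own(.015,0.003),.066]))
E
```

```text
t 46.52 pos [0.5093 0.3714 0.0733] rpy [ 3.108 -0.09   2.997] F [-0.3  0.7 -2. ] op 4.91 q6 [ 0.46  0.44  1.6   0.09  1.16 -1.  ]
[ 0.06 -0.16  0.74]
```

Emit:
apply_moves --motion '[0, 0, 0, 0.5, 0, 0, 0, 0, 0.3, 0, 0, 0, 0, 0.1, 0, 0, 0, 0, 0, 0]'

```text
time_s: 47.02
tool_pos: [0.5094, 0.3722, 0.0652]
orientation: [3.106, -0.088, 2.997]
contact_force: [-0.6, -0.4, -2.6]
opening: 0.57
```

Emit:
apply_moves --motion '[6.2, 0, 0, 0, 0, 6.2, 0, 0, 0, 0, 6.2, 0, 0, 0, 0, 6.2, 0, 0, -0.7, 0, 6.2, 0, 0, -1, 0, 6.2, 0, 0, -1, 0, 6.2, 0, 0, -1, 0, 6.2, 0, 0, -1, 0, 6.2, 0, 0, -1.5, 0, 6.2, 0, 0, -1.5, 0, 6.2, 0, 0, -1.5, 0, 6.2, 0, 0, -1.5, 0, 6.2, 0, 0, -1.5, 0, 6.2, 0, 0, -1.5, 0, 6.2, 0, 0, -1.5, 0, 6.2, 0, 0, -1.5, 0, 6.2, 0, 0, -1, 0, 8.7, 0, 0, -0.5, 0, 8.7, 0, 0, 0, 0]'

```text
time_s: 49.4
tool_pos: [0.5267, 0.3635, 0.2629]
orientation: [3.103, -0.083, 2.997]
contact_force: [-0.1, -0.2, 0.1]
opening: 0.86
```

```bash
python3 - <<'E'
from h import *
s=rep();lids()
S=cam('scene');save(S,'s18.png',(400,150,600,350),4)
print(to([.619,-.3395,.27]))
E
```

```text
t 49.4 pos [0.5267 0.3635 0.2629] rpy [ 3.103 -0.083  2.997] F [-0.1 -0.2  0.1] op 7.48 q6 [ 0.44  0.27  1.44  0.08  1.48 -0.99]
lid [630.2  41.2] (np.float64(629.0), np.float64(40.5)) [21 16 83] [ 1.015 -0.825  0.062] [ 1.0168 -0.8221  0.062 ]
lid [442.  195.2] (np.float64(442.5), np.float64(195.5)) [ 20  20 298] [ 0.6435 -0.351   0.062 ] [ 0.6427 -0.3521  0.062 ]
lid [454.6 321.7] (np.float64(454.5), np.float64(321.5)) [ 28  28 615] [ 0.3405 -0.3708  0.062 ] [ 0.341  -0.3706  0.062 ]
[-19.17 -68.07  -5.02]
```

View pics/s18.png

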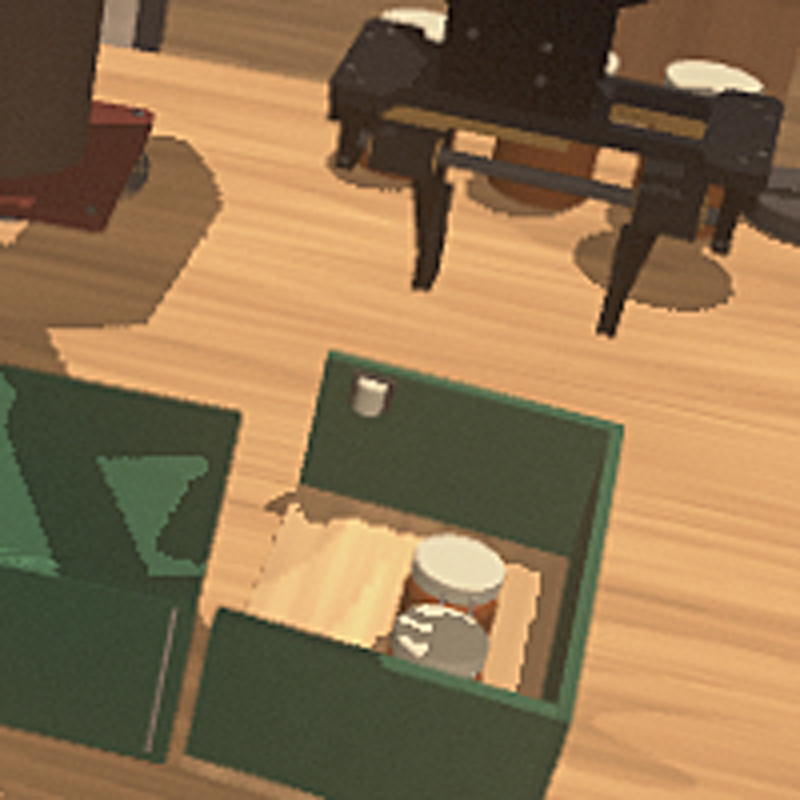

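Emit:
apply_moves --motion '[8.7, 0, 0, 0, 0, 8.7, 0, 0, 0, 0.4, 8.7, 0, 0, 0, 0.8, 8.7, 0, 0, 0, 0.8, 8.7, 0, 0, 0, 0.8, 8.7, 0, 0, 0, 0.8, 8.7, 0, 0, 0, 0.8, 8.7, 0, 0, 0, 0.8, 8.7, 0, 0, 0, 0.8, 8.7, 0, 0, 0, 0.8, 8.7, 0, 0, 0, 0.8, 8.7, 0, 0, 0, 0.8, 8.7, 0, 0, 0, 0.8, 8.7, 0, 0, 0, 0.8, 8.7, 0, 0, 0, 0, 8.7, 0, 0, 0, 0]'

```text
time_s: 51.5
tool_pos: [0.5219, 0.3618, 0.2515]
orientation: [-3.039, -0.005, 1.196]
contact_force: [-0.1, -0.2, -0.6]
opening: 0.996
```

```bash
python3 - <<'E'
from h import *
rep()
T=lids();S=cam('scene')
def cr(c,u,v):return cv2.resize(c['img'][v-25:v+25,u-25:u+25,::-1],(390,390),interpolation=cv2.INTER_CUBIC)
u,v=proj(S,[.6435,-.351,.031])[0].astype(int)
cv2.imwrite('pics/j2.png',np.clip(np.hstack([cr(T,442,195),cr(S,u,v)])*1.4,0,255).astype(np.uint8))
print(to([.643,-.3515,.25]))
E
```

```text
t 51.5 pos [0.5219 0.3618 0.2515] rpy [-3.039 -0.005  1.196] F [-0.1 -0.2 -0.6] op 8.67 q6 [0.44 0.28 1.45 0.08 1.48 0.81]
lid [442.  195.2] (np.float64(442.5), np.float64(195.5)) [ 20  20 298] [ 0.6435 -0.351   0.062 ] [ 0.6427 -0.3521  0.062 ]
lid [141.2 230.9] (np.float64(140.0), np.float64(229.5)) [ 19  20 222] [0.5698 0.3672 0.062 ] [0.5732 0.3699 0.062 ]
lid [138.1 258.1] (np.float64(137.5), np.float64(258.0)) [ 20  19 303] [0.5059 0.3742 0.062 ] [0.5061 0.3757 0.062 ]
lid [454.6 321.7] (np.float64(454.5), np.float64(321.5)) [ 28  28 616] [ 0.3405 -0.3709  0.062 ] [ 0.341  -0.3706  0.062 ]
[-61.91  37.23  -4.  ]
```

View pics/j2.png

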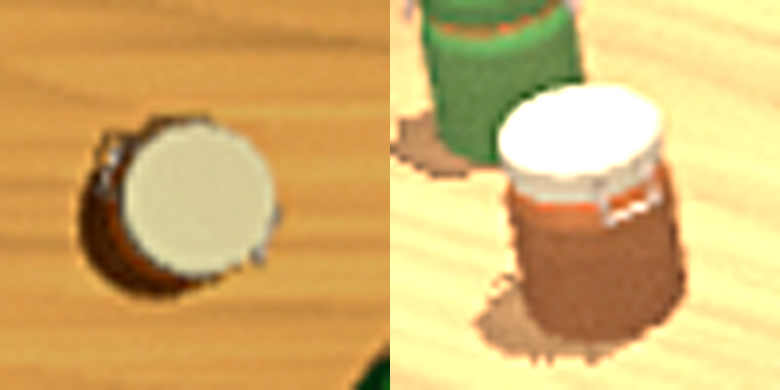

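Emit:
apply_moves --motion '[8.7, -1, 0.6, 0, 0, 8.7, -2, 1.2, 0, 0, 8.7, -3.4, 2, 0, 0, 8.7, -3.4, 2, 0, 0, 8.7, -3.4, 2, 0, 0, 8.7, -3.4, 2, 0, 0, 8.7, -3.4, 2, 0, 0, 8.7, -3.4, 2, 0, 0, 8.7, -3.4, 2, 0, 0, 8.7, -3.4, 2, 0, 0, 8.7, -3.4, 2, 0, 0, 8.7, -3.4, 2, 0, 0, 8.7, -3.4, 2, 0, 0, 8.7, -3.4, 2, 0, 0, 8.7, -3.4, 2, 0, 0, 8.7, -3.4, 2, 0, 0, 8.7, -3, 1.8, 0, 0, 8.7, -2, 1.2, 0, 0, 8.7, -1, 0.6, 0, 0, 8.7, 0, 0, 0, 0]'

```text
time_s: 54.1
tool_pos: [0.6134, -0.3363, 0.2151]
orientation: [-3.041, -0.001, 1.186]
contact_force: [-0.7, 1.0, -0.2]
opening: 0.995
```

```bash
python3 - <<'E'
from h import *
rep()
print(to([.643,-.3515,.051]))
E
```

```text
t 54.1 pos [ 0.6134 -0.3363  0.2151] rpy [-3.041e+00 -1.000e-03  1.186e+00] F [-0.7  1.  -0.2] op 8.65 q6 [-0.6   0.5   1.24 -0.02  1.5  -0.22]
[-0.31  4.95 15.99]
```

Emit:
apply_moves --motion '[8.7, -0.2, 1.8, 0, 0, 8.7, -0.1, 1.8, 0, 0, 8.7, 0, 0.6, 4, 0, 8.7, 0, 0, 4, 0, 8.7, 0, 0, 0.3, 0, 8.7, 0, 0, 0.2, 0, 8.7, 0, 0, 0.2, 0, 8.7, 0, 0, 0.2, 0, 8.7, 0, 0, 0, 0]'

```text
time_s: 55.22
tool_pos: [0.6465, -0.348, 0.1295]
orientation: [-3.05, -0.001, 1.192]
contact_force: [-1.1, -0.2, -0.6]
opening: 0.998
```

```bash
python3 - <<'E'
from h import *
rep()
print(to([.643,-.3515,.051]))
lids()
S=cam('scene');save(S,'s19.png',(130,130,310,310),4)
E
```

```text
t 55.23 pos [ 0.6465 -0.348   0.1295] rpy [-3.050e+00 -1.000e-03  1.192e+00] F [-1.1 -0.2 -0.6] op 8.68 q6 [-0.59  0.64  1.2  -0.02  1.39 -0.21]
[-0.46  0.52  7.84]
lid [140.5 230.3] (np.float64(140.5), np.float64(231.0)) [ 20  23 334] [0.5713 0.3688 0.062 ] [0.5696 0.3688 0.062 ]
lid [138.4 257.6] (np.float64(138.0), np.float64(257.0)) [ 21  21 330] [0.5069 0.3735 0.062 ] [0.5084 0.3745 0.062 ]
```

View pics/s19.png

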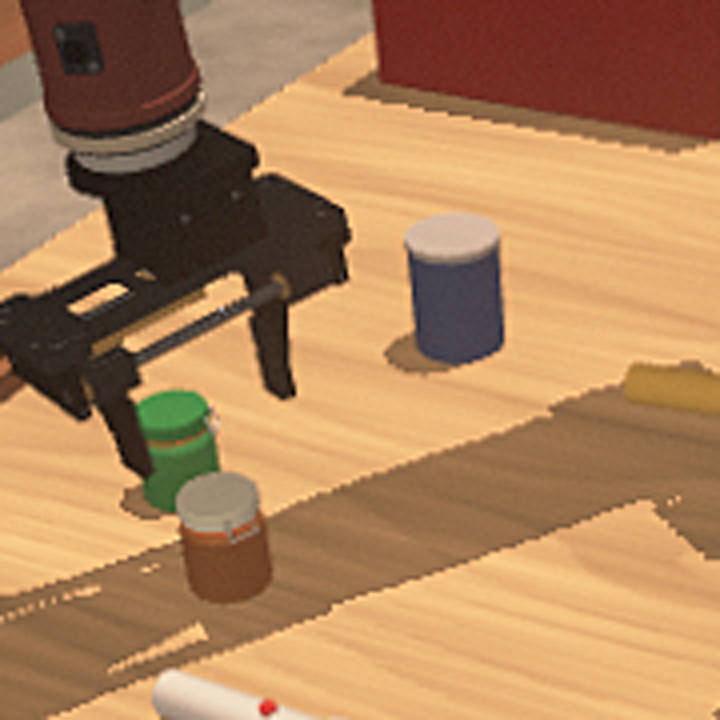

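Emit:
apply_moves --motion '[8.7, -0.4, 0.5, 2, 0, 8.7, 0, 0, 2.5, 0, 8.7, 0, 0, 2, 0, 8.7, 0, 0, 1, 0, 8.7, 0, 0, 0, 0]'

```text
time_s: 55.95
tool_pos: [0.6424, -0.3517, 0.0478]
orientation: [-3.048, -0.001, 1.192]
contact_force: [0.5, -0.2, 0.0]
opening: 1.0
```

```bash
python3 - <<'E'
from h import *
rep()
print(to([.643,-.3515,.051]))
S=cam('scene');save(S,'s20.png',(130,130,310,310),4)
E
```

```text
t 55.95 pos [ 0.6424 -0.3517  0.0478] rpy [-3.048e+00 -1.000e-03  1.192e+00] F [ 0.5 -0.2  0. ] op 8.7 q6 [-0.6   0.72  1.24 -0.02  1.27 -0.21]
[ 0.05  0.02 -0.32]
```

View pics/s20.png

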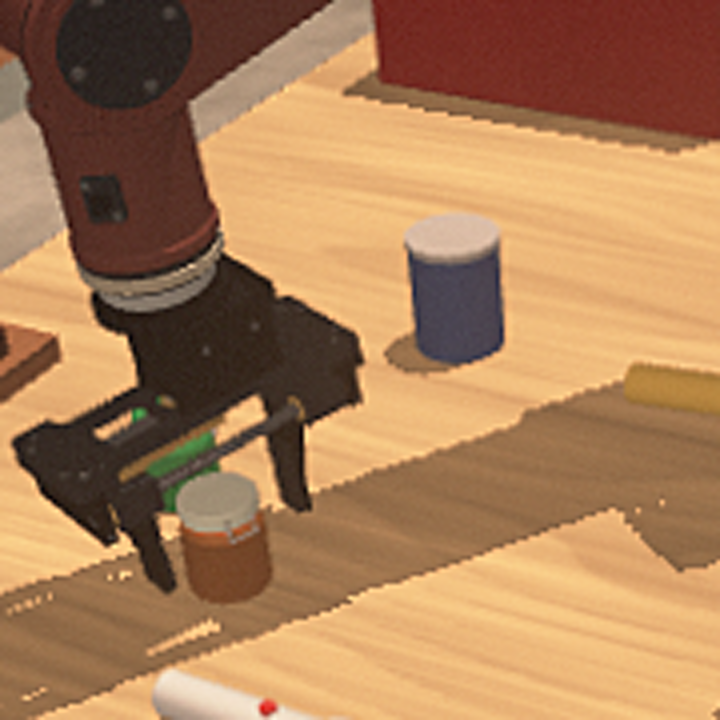

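Emit:
apply_moves --motion '[8.7, 0, 0, -0.7, 0, 8.7, 0, 0, 0, 0, 0, 0, 0, 0, 0, 0, 0, 0, 0, 0, 0, 0, 0, 0, 0, 0, 0, 0, 0, 0, 0, 0, 0, 0, 0, 0, 0, 0, 0, 0]'

```text
time_s: 57.0
tool_pos: [0.6457, -0.3535, 0.0602]
orientation: [-3.056, 0.001, 1.192]
contact_force: [0.2, 0.9, 0.5]
opening: 0.578
```

Emit:
apply_moves --motion '[0, 0, 0, -1, 0, 0, 0, 0, -1.5, 0, 0, 0, 0, -1.5, 0, 0, 0, 0, -1.5, 0, 0, 0, 0, -1.5, 0, 0, 0, 0, -1.5, 0, 0, 0, 0, -1.5, 0, 0, 0, 0, -1.5, 0, 0, 0, 0, -1.5, 0, 0, 0, 0, -1.5, 0, 0, 0, 0, -1.5, 0, 0, 0, 0, -1.5, 0, 0, 0, 0, -1.5, 0, 0, 0, 0, -0.8, 0, 0, 0, 0, -0.4, 0, 0, 0, 0, 0, 0]'

```text
time_s: 59.0
tool_pos: [0.6628, -0.3602, 0.2757]
orientation: [-3.055, 0.0, 1.192]
contact_force: [-0.4, -0.6, -2.6]
opening: 0.583
```

```bash
python3 - <<'E'
from h import *
rep()
print(to([*own(.015,.066),.25]))
S=cam('scene');save(S,'s21.png',(130,100,310,280),4)
E
```

```text
t 59.0 pos [ 0.6628 -0.3602  0.2757] rpy [-3.055  0.     1.192] F [-0.4 -0.6 -2.6] op 5.08 q6 [-0.59  0.59  0.99 -0.02  1.64 -0.22]
[ 60.33 -47.05   6.63]
```

View pics/s21.png

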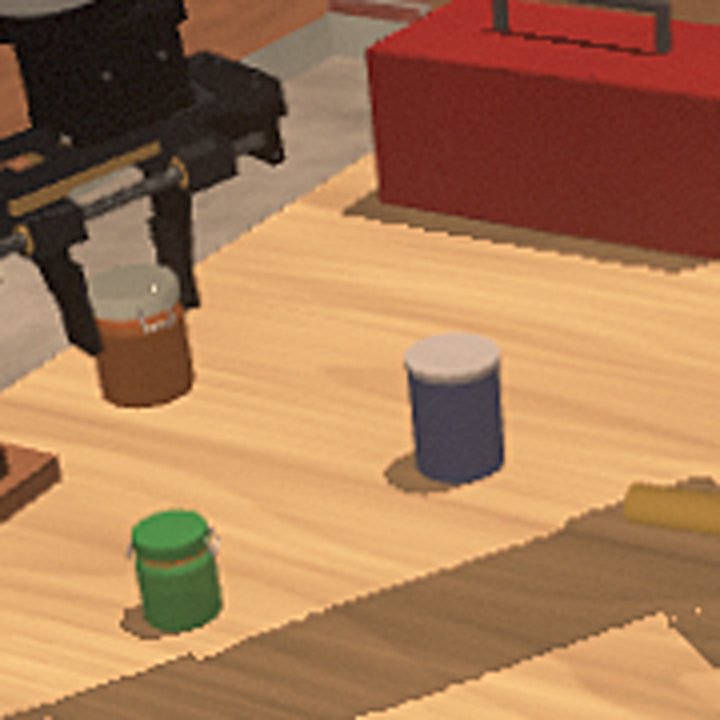

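Emit:
apply_moves --motion '[0, 0, 0, 0, 0, 0, 0, 0, 0, 0, 0, 0, 0, 0, -0.5, 0, 0, 0, 0, -0.8, 0, 0, 0, 0, -0.8, 0, 0, 0, 0, -0.8, 0, 0, 0, 0, -0.8, 0, 0, 0, 0, -0.8, 0, 0, 0, 0, -0.8, 0, 0, 0, 0, -0.8, 0, 0, 0, 0, -0.8, 0, 0, 0, 0, -0.8, 0, 0, 0, 0, -0.8, 0, 0, 0, 0, -0.8, 0, 0, 0, 0, -0.8, 0, 0, 0, 0, -0.5, 0, 0, 0, 0, 0]' --newtons 35

```text
time_s: 61.18
tool_pos: [0.6601, -0.3584, 0.2666]
orientation: [3.106, -0.093, 3.105]
contact_force: [-0.5, 0.5, -2.7]
opening: 0.575
```

```bash
python3 - <<'E'
from h import *
rep()
print(to([*own(.015,.066),.25]))
E
```

```text
t 61.17 pos [ 0.6601 -0.3584  0.2666] rpy [ 3.106 -0.093  3.105] F [-0.5  0.5 -2.7] op 5.0 q6 [-0.59  0.6   1.   -0.02  1.64 -2.13]
[23.93 72.4   6.48]
```

Emit:
apply_moves --motion '[0, 0.3, 1, 0, 0, 0, 0.7, 2, 0, 0, 0, 1, 3, 0, 0, 0, 1.3, 4, 0, 0, 0, 1.3, 4, 0, 0, 0, 1.3, 4, 0, 0, 0, 1.3, 4, 0, 0, 0, 1.3, 4, 0, 0, 0, 1.3, 4, 0, 0, 0, 1.3, 4, 0, 0, 0, 1, 3, 0, 0, 0, 0.6, 2, 0, 0, 0, 0.3, 1, 0, 0, 0, 0, 0, 0, 0]'

```text
time_s: 62.92
tool_pos: [0.5417, 0.0668, 0.2949]
orientation: [3.105, -0.09, 3.088]
contact_force: [0.7, -0.1, -2.0]
opening: 0.576
```

```bash
python3 - <<'E'
from h import *
rep()
print(to([*own(.015,.066),.25]))
E
```

```text
t 62.92 pos [0.5417 0.0668 0.2949] rpy [ 3.105 -0.09   3.088] F [ 0.7 -0.1 -2. ] op 5.01 q6 [-0.04  0.07  1.61  0.04  1.55 -1.56]
[10.87 30.12  6.59]
```

Emit:
apply_moves --motion '[0, 0.5, 1.5, 0, 0, 0, 1, 3, 0, 0, 0, 1.3, 4, 0.2, 0, 0, 1.3, 4, 0.3, 0, 0, 1.3, 4, 0.3, 0, 0, 1.3, 4, 0.3, 0, 0, 1, 3, 0.3, 0, 0, 1, 3, 0.3, 0, 0, 0.5, 1.5, 0.2, 0, 0, 0.2, 0.5, 0, 0, 0, 0, 0, 0, 0]'

```text
time_s: 64.3
tool_pos: [0.4628, 0.3642, 0.2934]
orientation: [3.107, -0.092, 3.074]
contact_force: [-0.5, -0.2, -2.2]
opening: 0.58
```

```bash
python3 - <<'E'
from h import *
rep()
print(to([*own(.015,.066),.073]))
E
```

```text
t 64.3 pos [0.4628 0.3642 0.2934] rpy [ 3.107 -0.092  3.074] F [-0.5 -0.2 -2.2] op 5.05 q6 [ 0.49  0.14  1.53  0.08  1.53 -1.02]
[-0.18  0.28 22.14]
```

Emit:
apply_moves --motion '[0, -0.2, 0.3, 2, 0, 0, 0, 0, 4, 0, 0, 0, 0, 4, 0, 0, 0, 0, 4, 0, 0, 0, 0, 2, 0, 0, 0, 0, 0.5, 0, 0, 0, 0, 0, 0]'

```text
time_s: 65.18
tool_pos: [0.4511, 0.3677, 0.1177]
orientation: [3.111, -0.094, 3.065]
contact_force: [-0.4, -0.3, -2.2]
opening: 0.575
```

```bash
python3 - <<'E'
from h import *
rep()
print(to([*own(.015,.066),.073]))
S=cam('scene');save(S,'s22.png',(400,150,600,350),4)
E
```

```text
t 65.17 pos [0.4511 0.3677 0.1177] rpy [ 3.111 -0.094  3.065] F [-0.4 -0.3 -2.2] op 5.0 q6 [ 0.51  0.28  1.71  0.08  1.21 -1.02]
[0.24 0.63 4.54]
```

View pics/s22.png

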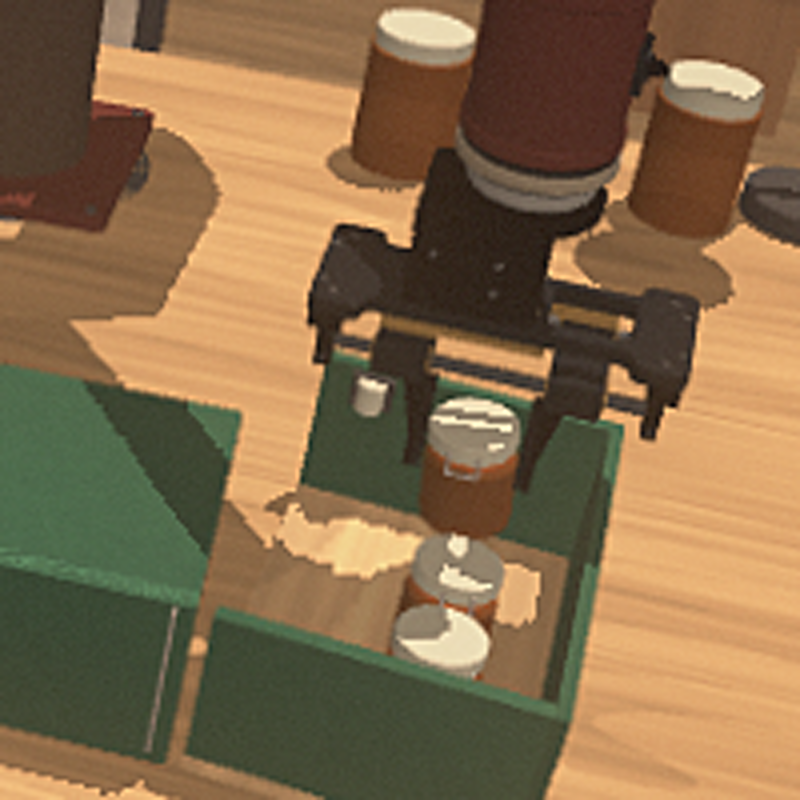

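Emit:
apply_moves --motion '[0, 0.2, 0.6, 0.5, 0, 0, 0, 0, 1.2, 0, 0, 0, 0, 1, 0, 0, 0, 0, 0.8, 0, 0, 0, 0, 0.4, 0, 0, 0, 0, 0.2, 0, 0, 0, 0, 0, 0]'

```text
time_s: 66.1
tool_pos: [0.4475, 0.377, 0.0773]
orientation: [3.108, -0.089, 3.066]
contact_force: [0.6, 0.8, -2.7]
opening: 0.58
```

```bash
python3 - <<'E'
from h import *
rep()
print(to([*own(.015,.066),.0715]))
E
```

```text
t 66.1 pos [0.4475 0.377  0.0773] rpy [ 3.108 -0.089  3.066] F [ 0.6  0.8 -2.7] op 5.04 q6 [ 0.52  0.34  1.73  0.09  1.13 -1.01]
[ 0.18 -0.16  0.6 ]
```

Emit:
apply_moves --motion '[0, 0, 0, 0.4, 0, 0, 0, 0, 0.2, 0, 0, 0, 0, 0.1, 0, 0, 0, 0, 0, 0]'

```text
time_s: 66.6
tool_pos: [0.4481, 0.3776, 0.0729]
orientation: [3.107, -0.087, 3.066]
contact_force: [-0.4, -0.1, -2.4]
opening: 0.575
```

Emit:
apply_moves --motion '[0, 0, 0, 0.1, 0, 0, 0, 0, 0, 0]'

```text
time_s: 66.85
tool_pos: [0.4484, 0.3778, 0.0727]
orientation: [3.107, -0.087, 3.066]
contact_force: [-0.1, -0.8, 1.1]
opening: 0.577
```

Emit:
apply_moves --motion '[6.2, 0, 0, 0, 0, 6.2, 0, 0, 0, 0, 6.2, 0, 0, 0, 0, 6.2, 0, 0, -0.7, 0, 6.2, 0, 0, -1, 0, 6.2, 0, 0, -1, 0, 6.2, 0, 0, -1, 0, 6.2, 0, 0, -1, 0, 6.2, 0, 0, -1.5, 0, 6.2, 0, 0, -1.5, 0, 6.2, 0, 0, -1.5, 0, 6.2, 0, 0, -1.5, 0, 6.2, 0, 0, -1.5, 0, 6.2, 0, 0, -1.5, 0, 6.2, 0, 0, -1.5, 0, 6.2, 0, 0, -1.5, 0, 6.2, 0, 0, -1, 0, 4, 0, 0, -0.5, 0, 4, 0, 0, 0, 0]'

```text
time_s: 69.22
tool_pos: [0.4655, 0.3702, 0.2684]
orientation: [3.104, -0.083, 3.066]
contact_force: [-0.2, 0.8, -0.1]
opening: 0.566
```

```bash
python3 - <<'E'
from h import *
rep();lids()
S=cam('scene');save(S,'s23.png')
T=cam('top');save(T,'t23.png')
print(handle(1.68),to([.71,.05,.25]))
E
```

```text
t 69.22 pos [0.4655 0.3702 0.2684] rpy [ 3.104 -0.083  3.066] F [-0.2  0.8 -0.1] op 4.93 q6 [ 0.5   0.16  1.55  0.08  1.47 -1.  ]
lid [609.4 159.2] (np.float64(607.0), np.float64(160.0)) [ 31  39 439] [ 0.7243 -0.7607  0.062 ] [ 0.7224 -0.7548  0.062 ]
lid [140.7 229.6] (np.float64(140.5), np.float64(229.5)) [ 20  20 287] [0.573  0.3684 0.062 ] [0.5732 0.3688 0.062 ]
lid [138.9 252.9] (np.float64(138.5), np.float64(253.0)) [ 20   9 113] [0.518  0.3724 0.062 ] [0.5178 0.3734 0.062 ]
lid [454.6 321.7] (np.float64(454.5), np.float64(321.5)) [ 28  28 616] [ 0.3405 -0.3709  0.062 ] [ 0.341  -0.3706  0.062 ]
[0.69682744 0.04659265] [-26.91 -30.02  -1.64]
```

View pics/s23.png

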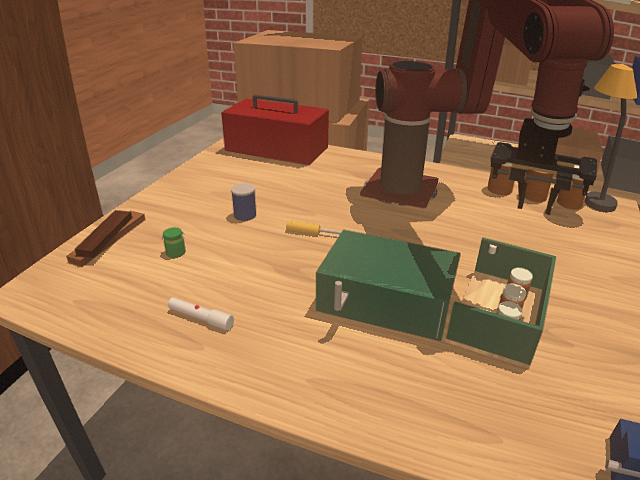

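View pics/t23.png

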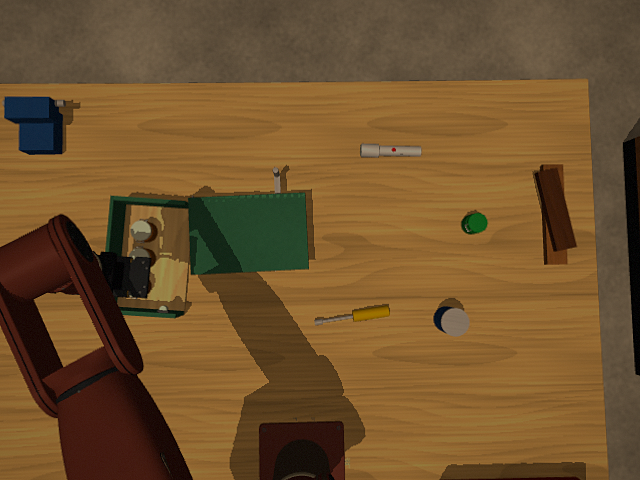

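```bash
python3 - <<'E'
from h import *
T=cam('top');S=cam('scene')
def cr(c,u,v):return cv2.resize(c['img'][v-25:v+25,u-25:u+25,::-1],(390,390),interpolation=cv2.INTER_CUBIC)
cv2.imwrite('pics/hd.png',np.hstack([cr(T,276,178),cr(S,338,292)]))
for th in(1.6,1.65,1.68,1.7,1.75): print(th,handle(th).round(4),proj(T,[*handle(th),.134]).round(1),proj(S,[*handle(th),.134]).round(1))
E
```

```text
1.6 [0.6803 0.0424] [[276.9 177.5]] [[338.8 275.3]]
1.65 [0.6907 0.0449] [[275.7 173. ]] [[338.1 278.7]]
1.68 [0.6968 0.0466] [[274.9 170.3]] [[337.9 280.7]]
1.7 [0.7009 0.0479] [[274.3 168.6]] [[337.7 282. ]]
1.75 [0.7109 0.0514] [[272.7 164.2]] [[337.6 285.5]]
```

View pics/hd.png

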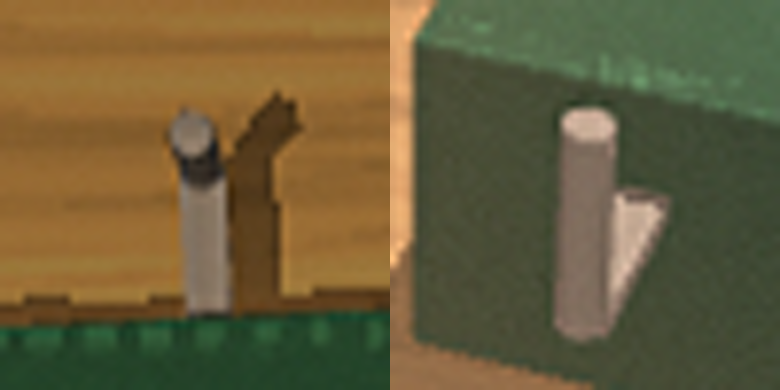

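```bash
python3 - <<'E'
from h import *
rep();print(to([.697,.0466,.25]))
E
```

```text
t 69.47 pos [0.465  0.3701 0.2675] rpy [ 3.105 -0.084  3.066] F [ 0.1  0.3 -0.8] op 4.05 q6 [ 0.5   0.16  1.56  0.08  1.47 -1.  ]
[-25.64 -30.46  -1.54]
```

Emit:
apply_moves --motion '[4, -1, -1, 0, 0, 4, -2, -2.2, 0, 0, 4, -2.7, -3, 0, 0, 4, -2.7, -3, 0, 0, 4, -2.7, -3, 0, 0, 4, -2.7, -3, 0, 0, 4, -2.7, -3, 0, 0, 4, -2.7, -3, 0, 0, 4, -2.2, -3, 0, 0, 4, -2, -2.5, 0, 0, 4, -1, -1.5, 0, 0, 4, 0, -0.5, 0, 0, 4, 0, 0, 0, 0, 4, 0, 0, 0, 0]'

```text
time_s: 71.22
tool_pos: [0.6925, 0.0478, 0.2301]
orientation: [3.107, -0.09, 3.065]
contact_force: [-0.8, 0.2, 0.4]
opening: 0.462
```

```bash
python3 - <<'E'
from h import *
rep();print(to([.697,.0466,.12]))
E
```

```text
t 71.22 pos [0.6925 0.0478 0.2301] rpy [ 3.107 -0.09   3.065] F [-0.8  0.2  0.4] op 4.02 q6 [-0.06  0.46  1.26  0.04  1.51 -1.56]
[-1.45 -0.46 10.92]
```

Emit:
apply_moves --motion '[4, -0.7, -0.3, 0, 0, 4, -0.7, -0.2, 1, 0, 4, 0, 0, 2.5, 0, 4, 0, 0, 2.5, 0, 4, 0, 0, 0.5, 0, 4, 0, 0, 0, 0]'

```text
time_s: 71.97
tool_pos: [0.7019, 0.0468, 0.1616]
orientation: [3.107, -0.088, 3.069]
contact_force: [-0.5, 0.5, 0.4]
opening: 0.465
```

```bash
python3 - <<'E'
from h import *
rep();print(to([.697,.0466,.12]))
S=cam('scene');save(S,'s24.png',(260,180,420,340),4)
E
```

```text
t 71.97 pos [0.7019 0.0468 0.1616] rpy [ 3.107 -0.088  3.069] F [-0.5  0.5  0.4] op 4.04 q6 [-0.06  0.53  1.29  0.04  1.41 -1.57]
[ 0.12 -0.21  4.18]
```

View pics/s24.png

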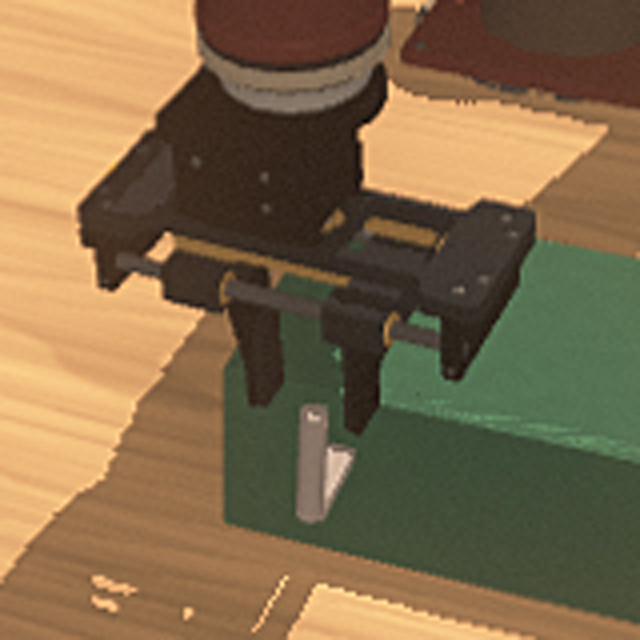

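Emit:
apply_moves --motion '[4, 0.1, -0.2, 1, 0, 4, 0, 0, 1.5, 0, 4, 0, 0, 1.2, 0, 4, 0, 0, 0.4, 0, 4, 0, 0, 0, 0]'

```text
time_s: 72.65
tool_pos: [0.698, 0.0464, 0.1199]
orientation: [3.107, -0.085, 3.068]
contact_force: [-0.5, 1.0, 0.6]
opening: 0.462
```

```bash
python3 - <<'E'
from h import *
rep();print(to([.697,.0466,.12]))
S=cam('scene');save(S,'s25.png',(260,180,420,340),4)
E
```

```text
t 72.65 pos [0.698  0.0464 0.1199] rpy [ 3.107 -0.085  3.068] F [-0.5  1.   0.6] op 4.02 q6 [-0.06  0.56  1.34  0.04  1.33 -1.57]
[ 0.1   0.01 -0.  ]
```

View pics/s25.png

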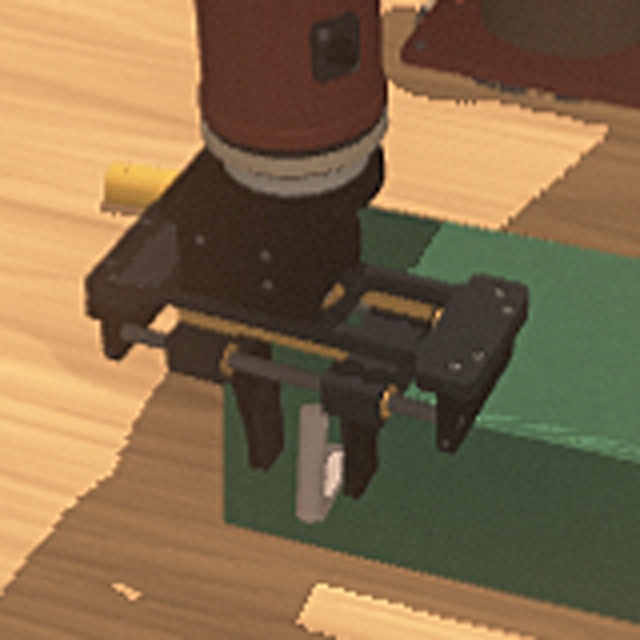

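Emit:
apply_moves --motion '[4, 0, 0, 0, 0, 0, 0, 0, 0, 0, 0, 0, 0, 0, 0, 0, 0, 0, 0, 0, 0, 0, 0, 0, 0, 0, 0, 0, 0, 0]' --newtons 30

```text
time_s: 73.45
tool_pos: [0.6986, 0.0475, 0.1217]
orientation: [3.106, -0.083, 3.07]
contact_force: [1.4, 0.3, -0.5]
opening: 0.153
```

```bash
python3 - <<'E'
from h import *
rep()
for th in(1.5,1.2,.9,.6,.3,.15,0):print(th,to([*handle(th),.12]))
E
```

```text
t 73.45 pos [0.6986 0.0475 0.1217] rpy [ 3.106 -0.083  3.07 ] F [ 1.4  0.3 -0.5] op 1.34 q6 [-0.06  0.56  1.33  0.04  1.33 -1.57]
1.5 [ 3.83 -1.16  0.45]
1.2 [10.16 -1.39  0.97]
0.9 [16.28  0.27  1.54]
0.6 [21.62  3.67  2.11]
0.3 [25.72  8.5   2.63]
0.15 [27.19 11.32  2.85]
0 [28.22 14.33  3.05]
```

Emit:
apply_moves --motion '[0, 0.8, -0.3, 0.1, 0, 0, 1.5, -0.5, 0.1, 0, 0, 1.5, -0.3, 0.1, 0, 0, 1.6, -0.2, 0.1, 0, 0, 1.6, -0.1, 0.1, 0, 0, 1.6, 0, 0.1, 0, 0, 1.6, 0.1, 0.1, 0, 0, 1.6, 0.2, 0.1, 0, 0, 1.5, 0.4, 0.1, 0, 0, 1.5, 0.5, 0.1, 0, 0, 1, 0.4, 0.1, 0, 0, 0, 0, 0, 0]'

```text
time_s: 74.95
tool_pos: [0.5344, 0.0657, 0.1217]
orientation: [3.095, -0.075, 3.062]
contact_force: [2.3, 2.6, -2.4]
opening: 0.153
```

```bash
python3 - <<'E'
from h import *
rep()
for th in(1.2,.9,.6,.3,.15,0):print(th,to([*handle(th),.12]))
E
```

```text
t 74.95 pos [0.5344 0.0657 0.1217] rpy [ 3.095 -0.075  3.062] F [ 2.3  2.6 -2.4] op 1.33 q6 [-0.05  0.19  1.81  0.05  1.21 -1.56]
1.2 [-6.31 -1.92 -0.4 ]
0.9 [-0.18 -0.31  0.14]
0.6 [5.2  3.04 0.7 ]
0.3 [9.34 7.84 1.23]
0.15 [10.83 10.65  1.47]
0 [11.88 13.65  1.69]
```

Emit:
apply_moves --motion '[0, 1.4, 0.7, 0.1, 0, 0, 1.4, 0.8, 0.1, 0, 0, 1.3, 0.9, 0.1, 0, 0, 1.2, 1, 0.1, 0, 0, 1.1, 1.1, 0.1, 0, 0, 1.1, 1.2, 0.1, 0, 0, 1, 1.2, 0.1, 0, 0, 0.9, 1.3, 0.1, 0, 0, 0.5, 0.9, 0, 0, 0, 0, 0, 0, 0]'

```text
time_s: 76.2
tool_pos: [0.4445, 0.1657, 0.1218]
orientation: [3.095, -0.059, 3.054]
contact_force: [3.8, 1.4, -2.1]
opening: 0.155
```

```bash
python3 - <<'E'
from h import *
rep()
for th in(.3,.15,.1,.05,0):print(th,to([*handle(th),.12]))
T=cam('top');S=cam('scene');save(S,'s26.png',(380,150,600,370),3.5);lids()
E
```

```text
t 76.2 pos [0.4445 0.1657 0.1218] rpy [ 3.095 -0.059  3.054] F [ 3.8  1.4 -2.1] op 1.35 q6 [ 0.15  0.02  2.    0.06  1.17 -1.36]
0.3 [-0.4  -1.38  0.1 ]
0.15 [1.12 1.42 0.32]
0.1 [1.53 2.4  0.39]
0.05 [1.88 3.4  0.46]
0 [2.19 4.42 0.52]
lid [454.6 321.7] (np.float64(454.5), np.float64(321.5)) [ 28  28 618] [ 0.3405 -0.3709  0.062 ] [ 0.341  -0.3706  0.062 ]
```

View pics/s26.png

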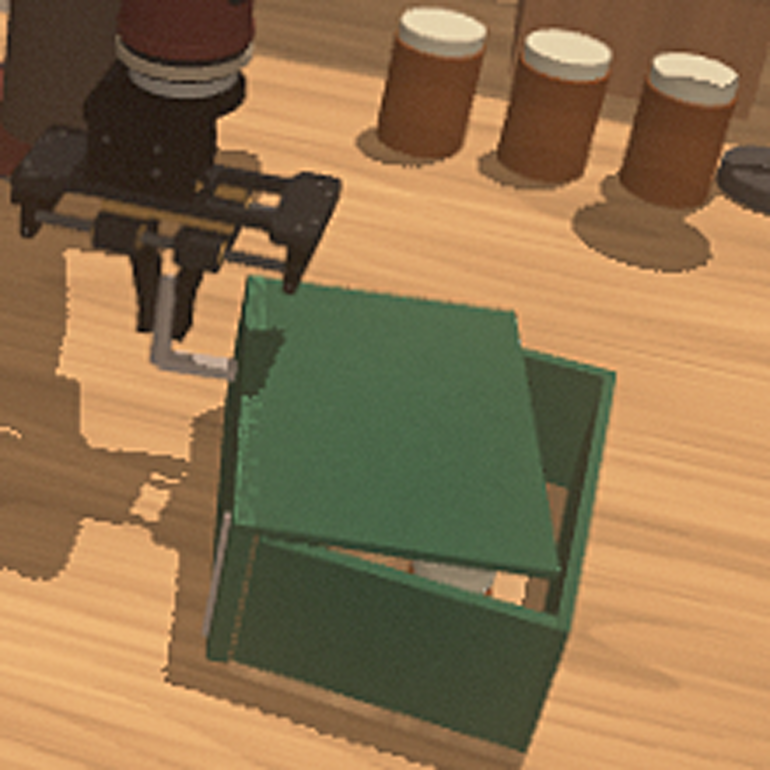

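Emit:
apply_moves --motion '[0, 0.6, 0.8, 0.1, 0, 0, 0.5, 0.9, 0.1, 0, 0, 0.4, 0.8, 0.1, 0, 0, 0.3, 0.8, 0, 0, 0, 0.3, 0.8, 0, 0, 0, 0.2, 0.8, 0, 0, 0, 0, 0.6, 0, 0]'

```text
time_s: 77.22
tool_pos: [0.4293, 0.2123, 0.1217]
orientation: [3.119, -0.053, 3.052]
contact_force: [-0.9, -36.9, 10.2]
opening: 0.152
```

```bash
python3 - <<'E'
from h import *
rep()
for th in(.15,.1,.05,0):print(th,to([*handle(th),.12]))
E
```

```text
t 77.22 pos [0.4293 0.2123 0.1217] rpy [ 3.119 -0.053  3.052] F [ -0.9 -36.9  10.2] op 1.32 q6 [ 0.27  0.03  1.99  0.04  1.17 -1.23]
0.15 [-0.81 -3.07  0.06]
0.1 [-0.4  -2.09  0.1 ]
0.05 [-0.04 -1.09  0.14]
0 [ 0.27 -0.07  0.18]
```

Emit:
apply_moves --motion '[0, 0, 0, 0, 0, 4, 0, 0, 0, 0, 4, 0, 0, 0, 0, 4, 0, 0, 0, 0]'

```text
time_s: 77.72
tool_pos: [0.4282, 0.2124, 0.1221]
orientation: [3.119, -0.056, 3.052]
contact_force: [-0.3, -0.4, 0.1]
opening: 0.398
```

```bash
python3 - <<'E'
from h import *
rep()
T=cam('top');S=cam('scene');save(S,'s27.png',(380,150,600,370),3.5)
E
```

```text
t 77.72 pos [0.4282 0.2124 0.1221] rpy [ 3.119 -0.056  3.052] F [-0.3 -0.4  0.1] op 3.46 q6 [ 0.27  0.03  1.99  0.04  1.17 -1.23]
```

View pics/s27.png

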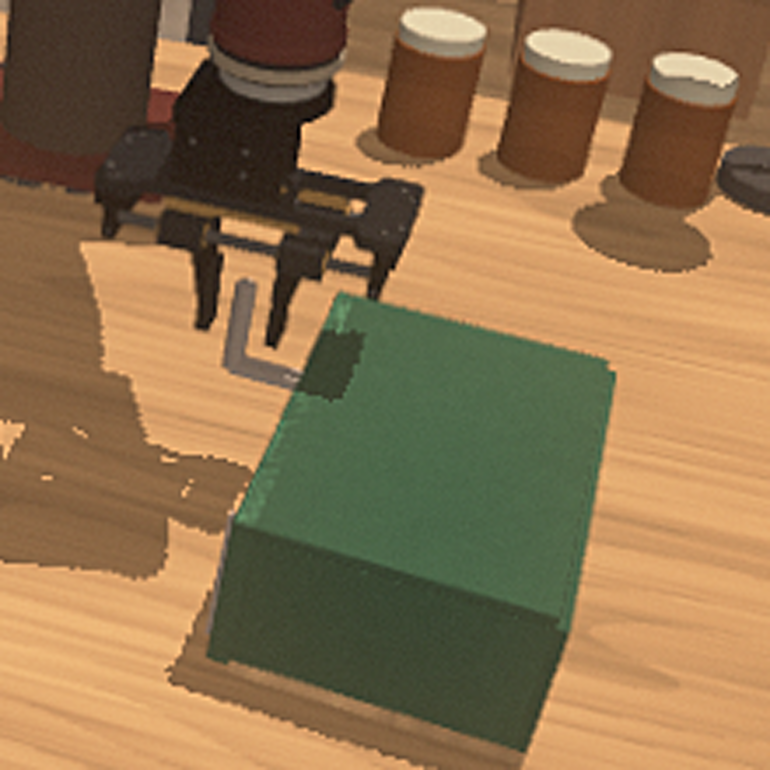

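Shut. Retract straight up (post stays centred between fingers) and compare with the start images.

Emit:
apply_moves --motion '[4, 0, 0, 0, 0, 4, 0, 0, -1, 0, 4, 0, 0, -2, 0, 4, 0, 0, -2, 0, 4, 0, 0, -2, 0, 4, 0, 0, -2, 0, 4, 0, 0, -2, 0, 4, 0, -2, -1, 0, 4, 0, -3, -1, 0, 4, 0, -3, 0, 0, 4, 0, -3, 0, 0, 4, 0, -2, 0, 0, 4, 0, 0, 0, 0, 4, 0, 0, 0, 0]'

```text
time_s: 79.58
tool_pos: [0.425, 0.0764, 0.2629]
orientation: [3.117, -0.046, 3.053]
contact_force: [0.6, 0.1, -0.2]
opening: 0.46
```

```bash
python3 - <<'E'
from h import *
rep()
T=cam('top');S=cam('scene');save(S,'s28.png');save(T,'t28.png')
a=cv2.imread('pics/scene0.png')[225:300,420:580];b=S['img'][225:300,420:580,::-1]
# green mask comparision vs start (cupboard outline)
def gm(im):
    h=cv2.cvtColor(np.ascontiguousarray(im),cv2.COLOR_BGR2HSV);return ((h[...,0]>60)&(h[...,0]<95)&(h[...,1]>60))
for n,c,(x0,y0,x1,y1) in(('scene0.png',S,(430,225,600,370)),('top0.png',T,(90,185,200,325))):
    A=gm(cv2.imread('pics/'+n)[y0:y1,x0:x1]);B=gm(c['img'][y0:y1,x0:x1,::-1]);print(n,A.sum(),B.sum(),(A^B).sum())
    M=(A^B).astype(np.uint8);print(cv2.connectedComponentsWithStats(M)[2][1:,:][:8].tolist())
E
```

```text
t 79.58 pos [0.425  0.0764 0.2629] rpy [ 3.117 -0.046  3.053] F [ 0.6  0.1 -0.2] op 4.0 q6 [-0.03 -0.24  1.95  0.03  1.47 -1.51]
scene0.png 43 45 46
[[55, 11, 1, 1, 1], [59, 12, 1, 1, 1], [78, 17, 1, 1, 1], [90, 20, 1, 1, 1], [94, 21, 1, 1, 1], [38, 28, 1, 1, 1], [122, 28, 1, 1, 1], [124, 31, 1, 1, 1]]
top0.png 10147 10165 290
[[28, 11, 1, 1, 1], [31, 11, 1, 1, 1], [72, 14, 1, 1, 1], [87, 15, 2, 1, 2], [20, 19, 1, 1, 1], [101, 18, 1, 1, 1], [104, 20, 1, 1, 1], [100, 23, 2, 1, 2]]
```

View pics/s28.png

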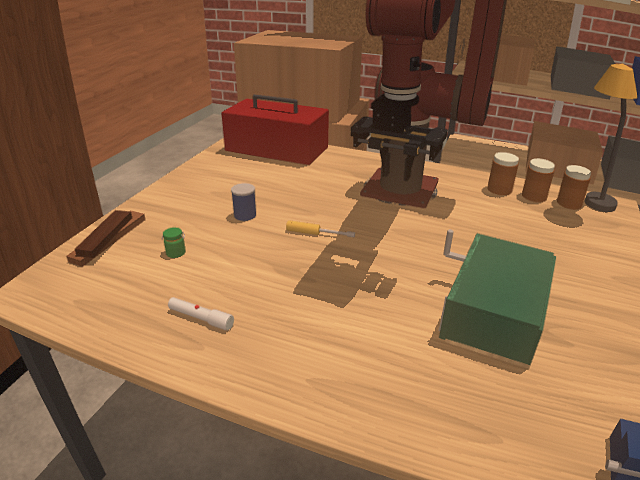

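View pics/t28.png

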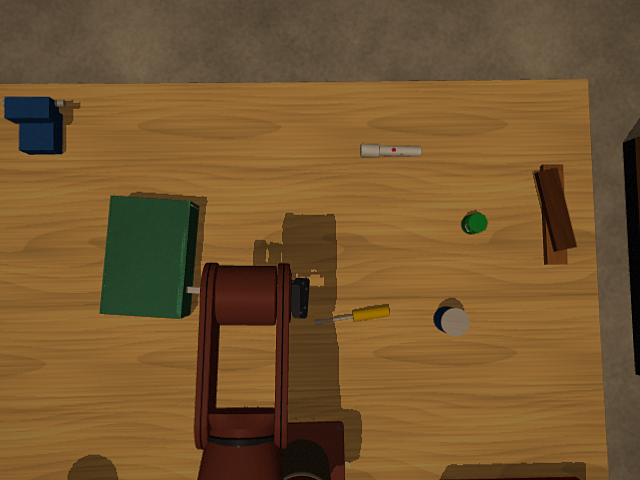

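```bash
python3 - <<'E'
from h import *
print(bot.hand_in()); rep()
E
```

```text
the job is handed in; nothing more can be done
None
the job is handed in; nothing more can be done
```

The job is done and handed in at about 80 s of the 210 s allowed. I opened the door through its catch to about 1.68 rad, stood all three amber jars on the cupboard floor, then pushed the door shut.

**Jars:** Only three were on the board. One was knocked about 3 cm aside during the run, so I measured it again before picking it up. Before I closed the door, the camera showed all three lids level inside.

**Door:** The closing push met the stop at about 37 N, with the handle back at y = 0.2123 m, the same reading as when it was first gripped shut. After I let go, the cupboard's outline from above matched the first picture apart from scattered single pixels. The same comparison in the scene camera showed nothing, because my green mask caught almost no pixels. By eye, its handle and outline look as they did at the start.

**Left alone:** The flashlight, nut driver, blue tin, green jar and the tall jars behind the robot are where they were. The robot was clear of everything at hand-in.

**What disagreed:** The scene camera's points fell 5 to 10 mm from the top camera's, so I relied on the top view and the contact readings. The tool drifted to a tilt of about 5°, so some jars were set down slightly tilted. I could not look inside the cupboard once the door was shut.

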